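# Stack the dried serving slates squarely in their caddy

### The job

The serving slates have dried: take the two that stand in the wire rack and lay them flat on the one already in the steel caddy. Let each slate down gently so that it does not slap onto the stone below, then push the pile home so that all three slates lie square and flush against the caddy's back. Leave the spice jar, the salt shaker, the bowl and the tape roll where they are.

Things in the scene. Friction and masses are not known exactly. Their poses are not given: they have to be found in the camera images.
- slate_a: dark grey stone serving slate, 100 mm (its x) by 150 mm (its y) by 10 mm thick (its z), origin at its middle; about 0.33 kg; faces and ends alike. It lies flat in the caddy from the start, 3 to 11 mm forward of home, perhaps a degree askew.
- slate_b: dark grey stone serving slate, 100 mm (its x) by 150 mm (its y) by 10 mm thick (its z), origin at its middle; about 0.33 kg; faces and ends alike. Stands on a 150 mm edge in the front part of the rack: its y level along the slot, its z level across the slot, its x upright; lower edge 20 mm, upper edge 120 mm above the work surface.
- slate_c: dark grey stone serving slate, 100 mm (its x) by 150 mm (its y) by 10 mm thick (its z), origin at its middle; about 0.33 kg; faces and ends alike. Stands like slate_b, in the back part of the rack, 64 mm behind slate_b along the rack's x.
- caddy: fixed steel caddy, front turned to the robot; origin under its middle on the work surface, z up, x from its open front to its back. A slate that is home has its middle at x = 0, y = 0; lying on the floor (20 mm high) its middle is 25 mm above the work surface, the next ones 35 and 45 mm. One tab on each side (x = -10 to 42 mm, inner faces at y = -77.5 and 77.5 mm) leaves 2.5 mm play.
- caddy_back (a point): foot of the caddy's back stop, between two upright back tabs (30 mm wide, at y = -46 and 46 mm) whose front faces are at caddy x = 50 mm. Back and side tabs are straight to 38 mm above the floor, then flare outward by 22 degrees to 53 mm above it. Wire carrying loops stand out at the sides to y = -97 and 97 mm.
- caddy_front (a point): middle of the front edge of the caddy's floor, at x = -46 mm and 20 mm above the work surface: a slate that is home overhangs it by 4 mm. There is no wall in front, and the air before and below this edge is free down to the work surface, so a finger may be under the front edge of a slate that still lies forward of home.
- rack: fixed wire drying rack, 186 mm along its x, 135 mm along its y, origin under its middle on the work surface. Eight wire hoops across it, 21.5 mm apart along x, reach 64 mm above the work surface, so the upper 56 mm of a standing slate are free. Slots run along its y; slates stand in those at x = -43 and 21.5 mm.
- pepper_jar: spice jar with a red cap, 45 mm across, 106 mm tall, loose; origin under its middle. Bystander.
- salt_shaker: clear salt shaker with a grey cap, 44 mm across, 90 mm tall, loose; origin under its middle. Bystander.
- dip_bowl: white round bowl, 101 mm across, 45 mm tall, loose; origin under its middle. Bystander.
- label_tape: roll of brown tape lying flat, 98 mm across, 25 mm tall, loose; origin under its middle. Bystander.
Things that resemble listed ones, but are neither listed nor needed, are in the scene too. What is shaped like the caddy but purple is not meant.

How it is judged (in metres and radians):
At the end, for the whole second after the job is handed in: all three slates lie flat (within 2 degrees) in the caddy one on another, each square to it within 2 degrees, its middle within 3 mm of home front to back and within 4 mm sideways, released and at rest (x of slate_a in the frame of caddy between -0.003 and 0.003 m and y of slate_a in the frame of caddy between -0.004 and 0.004 m and z of slate_a in the frame of caddy between 0.021 and 0.049 m and angle between each of slate_a, slate_b, slate_c's own z axis and vertical below 0.035 rad and angle between the y axis of each of slate_a, slate_b, slate_c and the y axis of caddy, either way round below 0.035 rad and linear speed of each of slate_a, slate_b, slate_c below 0.02 m/s and x of slate_b in the frame of caddy between -0.003 and 0.003 m and y of slate_b in the frame of caddy between -0.004 and 0.004 m and z of slate_b in the frame of caddy between 0.021 and 0.049 m and x of slate_c in the frame of caddy between -0.003 and 0.003 m and y of slate_c in the frame of caddy between -0.004 and 0.004 m and z of slate_c in the frame of caddy between 0.021 and 0.049 m); the robot touches nothing.
It fails at once if a slate is let fall instead of being laid down (it topples faster than 7 rad/s, as when its raised edge falls 25 mm or more, or strikes another slate with over 150 N) (angular speed of any of slate_a, slate_b, slate_c above 7 rad/s or contact force between slate_a and slate_b above 150 N or contact force between any of slate_a, slate_b and slate_c above 150 N).
It fails at once if a bystander is moved by more than 20 mm (distance of any of pepper_jar, salt_shaker, dip_bowl, label_tape from where it was at the start of the episode above 0.02 m).
It also fails if it takes over 72 s, if anything falls off the work surface, if the arm or the gripper's body presses on something with over 40 N, if the wrist force passes 120 N, or if a joint passes its speed limit or range.

### The arm

A 6-joint arm with a two-finger parallel gripper is mounted at the origin on a cart in front of the work surface, level with it; the furniture and walls round the work are solid. World frame = base frame: x ahead of the robot, y to its left, z up, the work surface at z = 0. Lengths are in mm, angles in rad, forces in N, time in s.
With the tool pointing down it reaches from about 350 to 950 mm from the base axis. Payload 17.4 kg.
Tool frame: the origin (TCP) lies between the finger pads; the fingertips stand 14 mm ahead of it and the grasp point (between the pads) lies 5 mm behind it (robot.tcp_to_tips is the distance from the TCP to the fingertips, in mm); z points along the fingers, y is the line along which they close (so a half turn about z gives the same grasp; the last joint's range is limited). The gripper opens to 93 mm and grips with 3 to 60 N. Pads are 15 mm wide; open, the fingers measure 128 mm over their backs; the gripper's body (75 mm by 188 mm) begins 65 mm behind the grasp point.
Start: joints at [1.197, 0.116, 1.442, -0, 1.584, -0.038], TCP at [222.437, 637.302, 232.646] pointing down, gripper open.
Joint ranges: [-2.83, 2.83], [-0.83, 2.19], [0.07, 2.5], [-1.14, 4.28], [0.01, 3], [-2.97, 2.97]. Speed limits (rad/s): [1.89, 1.89, 2.22, 3.14, 3.14, 3.14].

### API

Orientations are given as a 3x3 rotation matrix whose columns are the frame's x, y, z axes.
In Python, from rig import telemetry, optics, robot gives the robot as it stands. The module is installed in compiled form; this text tells all that it offers.
- The arm moves only by the tool drive_tool, never from a script. Its argument "series" is a list of rows, each an object with "translation": the shift along the tool's x, y, z as a fraction of full scale, a list of three; "delta_rot": the turn, a rotation vector about the tool's x, y, z as a fraction of full scale, a list of three; "fingers": the opening, from -1 (shut) to 1 (fully open). In form: [{"translation": [dx, dy, dz], "delta_rot": [wx, wy, wz], "fingers": fingers}, ...]. A call has 1 to 20 rows; each row is the pose to reach, as a shift and turn from the pose commanded when the call began, along the tool's axes at that moment; what a row does not reach only later rows make up. Full scale, the value 1, is 100 cm for a shift and 60 degrees for a turn. A row lasts 1/8 s, in which the tool goes at most 62.5 mm and 10.7 degrees, less where a joint would pass 70% of its speed; a pose out of reach is approached as far as the arm can. A call with a number of a shift or a turn outside -1 to 1 is refused whole. A call with a gripper value outside its range is refused whole. The fingers move at their own pace and stop on an object; "squeeze" is the grip in N (left out, the last holds). Time passes only in rows, so rows that repeat a pose let the fingers close. It gives the time, the measured TCP pose, the force, the opening and the grip force at its end, in the units of the state.
- telemetry.get_state(): the state, without advancing time (a new reading comes with each control period).
- optics.capture(name): name is "scene" or "side" or "wrist"; returns the picture (384x512x3 uint8, blue, green, red); there is no depth.
- optics.calibration(name): a dict with "mtx" (3x3 intrinsics, pixels), "k1" (the pictures are not rectified: a ray, as slopes to the right and down, at radius r is drawn at 1 + k1 r^2 times it, then the intrinsics apply), "eye" and "attitude" of the camera in the world. Camera axes: x right, y up, looking along -z (the intrinsics and any distortion apply to the point x, -y, -z); pixel columns grow to the right and rows downward; lengths in mm; the calibration is good to about 2 mm. A picture is of the moment at which its call begins: read the wrist's pose just before it. calibration takes no time and is no camera call; for the wrist camera it gives the pose at the moment of the call.
- robot.close_job(): hands the job in; it is judged then, once.
The state is a dict: "t": time; "qpos": joint angles; "dq": joint speeds; "tau": joint torques, N m; "tool_pos": TCP position; "tool_rot": TCP orientation; "contact_force": force on the tool from outside, world axes, zero at the start; "ft_torque": the same for the moment, N m; "grip_width": opening from 0.0 (shut) to 1.0 (fully open); "grip_force": force on a finger pad.
Only numpy, scipy, OpenCV 4.12 (cv2) and the standard library are available. Lean on these libraries where they do the work, as an engineer would, in place of code of your own. Each camera call takes 0.05 s, during which the arm holds its last target. There are 200 camera calls.

## Working session

There is one attempt and no reset: what is moved stays moved. The work goes in short steps, Python scripts to look and compute and a tool call to move; the robot and the scene stay as the last step left them, time stands still between calls to the robot, and variables do not carry over. Pictures are saved under pics/ and viewed, at most 10 in all, crops included, and the job is handed in when it is done.

Besides the shell and the picture viewer there is one more tool, called after "Emit:" as name(argument=value, ...), one argument or row to a line, values as JSON. drive_tool: Moves the arm, as the interface text tells. Its arguments: {"type":"object","properties":{"series":{"type":"array","items":{"type":"object","properties":{"translation":{"type":"array","items":{"type":"number","minimum":-1,"maximum":1}},"delta_rot":{"type":"array","items":{"type":"number","minimum":-1,"maximum":1}},"fingers":{"type":"number"}}}},"squeeze":{"type":"number"}},"required":["series"]}

```bash
mkdir -p pics; python3 - <<'E'
from rig import telemetry, optics, robot
import cv2,numpy as np
s=telemetry.get_state()
for k,v in s.items(): print(k,np.round(v,3).tolist())
for n in("scene","side","wrist"):
    c=optics.calibration(n); print(n,{k:np.round(v,4).tolist() for k,v in c.items()})
    cv2.imwrite(f"pics/{n}0.png",optics.capture(n))
a=cv2.imread("pics/scene0.png");b=cv2.imread("pics/side0.png")
cv2.imwrite("pics/sc.png",cv2.resize(a,(800,600),interpolation=cv2.INTER_CUBIC))
cv2.imwrite("pics/sd.png",cv2.resize(b,(800,600),interpolation=cv2.INTER_CUBIC))
E
```

```text
t 0.0
qpos [1.197, 0.116, 1.442, -0.0, 1.584, -0.038]
dq [-0.001, -0.001, -0.001, -0.001, -0.001, 0.001]
tau [-0.0, -72.124, -62.262, 0.078, 0.024, -0.0]
tool_pos [222.36, 637.113, 231.909]
tool_rot [[-0.944, 0.33, -0.0], [0.33, 0.944, -0.001], [0.0, -0.001, -1.0]]
contact_force [-0.36, 0.493, -0.392]
ft_torque [-0.021, -0.006, -0.035]
grip_force 0.0
grip_width 1.002
scene {'mtx': [[441.7232, 0.0, 250.6831], [0.0, 441.7232, 194.5516], [0.0, 0.0, 1.0]], 'k1': -0.0621, 'eye': [62.8292, 617.2447, 1099.2203], 'attitude': [[-0.794, 0.4831, -0.369], [-0.6078, -0.6199, 0.4963], [0.011, 0.6184, 0.7858]]}
side {'mtx': [[391.768, 0.0, 255.6055], [0.0, 391.768, 190.5422], [0.0, 0.0, 1.0]], 'k1': -0.1204, 'eye': [354.0412, 637.8744, 737.9029], 'attitude': [[-0.9532, 0.2186, -0.2089], [-0.3021, -0.6587, 0.6891], [0.0131, 0.72, 0.6939]]}
wrist {'mtx': [[302.7488, 0.0, 260.569], [0.0, 302.7488, 190.0367], [0.0, 0.0, 1.0]], 'k1': -0.0021, 'eye': [154.027, 660.1112, 384.5843], 'attitude': [[0.3306, -0.9108, -0.2473], [0.9438, 0.3189, 0.0869], [-0.0003, -0.2621, 0.965]]}
```

View pics/sc.png

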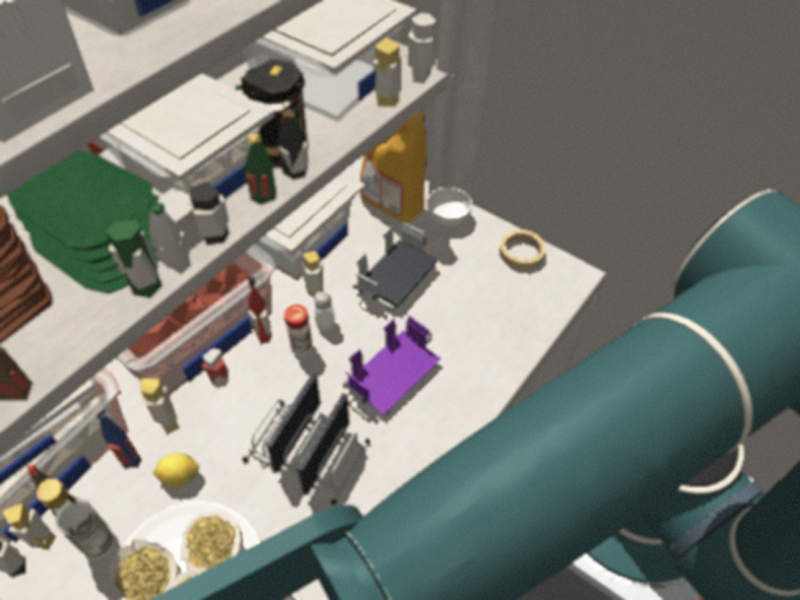

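View pics/sd.png

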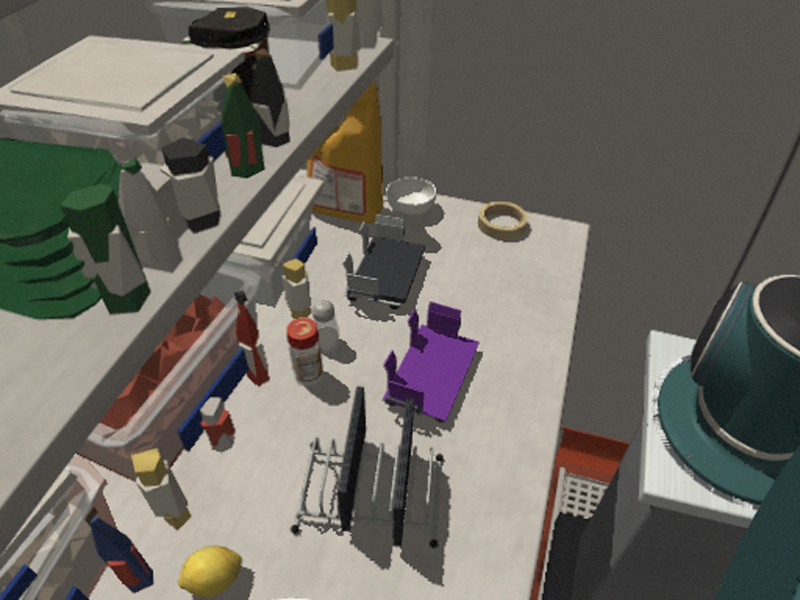

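The scene and side pictures show the same layout:
- **Steel caddy:** holds a dark slate, at about (398,272) in the scene picture and (390,268) in the side picture. The purple lookalike at (395,370) / (435,365) is not meant.
- **Rack:** at about (305,445) / (370,470), with two standing slates.
- **Red-cap jar:** (297,325) in the scene picture.
- **Grey-cap shaker:** (323,312) in the scene picture.
- **Bowl:** (450,205) in the scene picture.
- **Tape roll:** (522,248) in the scene picture.

I'll enlarge the caddy and rack to confirm and measure.

```bash
cat > h.py <<'E'
import numpy as np,cv2
from rig import telemetry, optics, robot
def ray(c,px):
    K=c["mtx"]=np.array(c["mtx"]);k=c["k1"]
    d=np.array([(px[0]-K[0,2])/K[0,0],(px[1]-K[1,2])/K[1,1]]);u=d.copy()
    for _ in range(20): u=d/(1+k*(u@u))
    v=np.array(c["attitude"])@[u[0],-u[1],-1.]
    return np.array(c["eye"]),v/np.linalg.norm(v)
def atz(c,px,z):
    e,v=ray(c,px); return e+v*(z-e[2])/v[2]
def tri(obs):
    A=np.zeros((3,3));b=np.zeros(3)
    for c,p in obs:
        e,v=ray(c,p);M=np.eye(3)-np.outer(v,v);A+=M;b+=M@e
    return np.linalg.solve(A,b)
def proj(c,P):
    q=(np.asarray(P,float).reshape(-1,3)-np.array(c["eye"]))@np.array(c["attitude"])
    u=np.c_[q[:,0]/-q[:,2],-q[:,1]/-q[:,2]]; u=u*(1+c["k1"]*(u**2).sum(1,keepdims=True))
    K=np.array(c["mtx"]);return u*[K[0,0],K[1,1]]+K[:2,2]
E
python3 - <<'E'
from h import *
a=cv2.imread("pics/scene0.png");b=cv2.imread("pics/side0.png")
def t(im,x,y,w=100,h=75): # scale 4
    return cv2.resize(im[y:y+h,x:x+w],(400,300),interpolation=cv2.INTER_CUBIC)
m=np.vstack([np.hstack([t(b,205,130),t(a,215,130)]),np.hstack([t(b,180,240,150,112),t(a,150,235)])])
cv2.imwrite("pics/m1.png",m)
cs=optics.calibration("scene");cd=optics.calibration("side")
f=.64
for n,p,q,z in[("caddy slate",(400,275),(391,270),30),("jar cap",(297,312),(302,326),106),("shaker cap",(323,297),(323,305),90),("bowl",(450,200),(411,185),45),("tape",(522,246),(503,217),25),("shelf corner",(449,73),(392,40),0)]:
    p=np.array(p)*f;q=np.array(q)*f
    print(n,atz(cs,p,z).round(),atz(cd,q,z).round(),tri([(cs,p),(cd,q)]).round())
E
```

```text
caddy slate [ 597. -128.   30.] [ 602. -127.   30.] [ 604. -136.   20.]
jar cap [653. 110. 106.] [658. 109. 106.] [658. 107. 102.]
shaker cap [648.  46.  90.] [654.  46.  90.] [655.  40.  82.]
bowl [ 634. -360.   45.] [ 640. -372.   45.] [ 632. -353.   55.]
tape [ 444. -357.   25.] [ 444. -352.   25.] [ 446. -364.   17.]
shelf corner [ 951. -825.    0.] [  959. -1224.     0.] [ 689. -398.  326.]
```

View pics/m1.png

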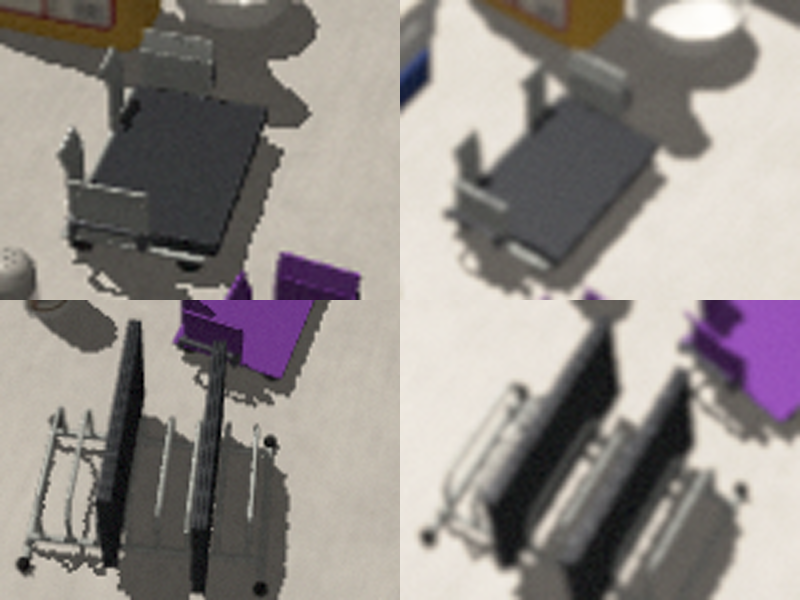

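The crops confirm the steel caddy (grey tabs, dark slate) in the upper tiles, and the two standing slates in the rack in the lower tiles. Next I'll get a rough rack position and then move the wrist camera over it.

```bash
cat >> h.py <<'E'
from scipy.spatial.transform import Rotation as Ro
def plan(p,R):
    s=telemetry.get_state();R0=np.array(s["tool_rot"]);d=R0.T@(np.array(p)-s["tool_pos"])/1000
    w=Ro.from_matrix(R0.T@R).as_rotvec(degrees=True)
    print("now",np.round(s["tool_pos"],1),"trans",d.round(4),"rot",(w/60).round(4),"deg",w.round(2))
def toolR(yaw,pitch=90):
    # pitch: deg below horizontal of tool z; yaw: heading of tool forward (deg). tool y = forward at pitch 90, up at pitch 0
    a=np.radians(yaw);p=np.radians(pitch);f=np.array([np.cos(a),np.sin(a),0]);u=np.array([0,0,1.])
    z=f*np.cos(p)-u*np.sin(p); y=f*np.sin(p)+u*np.cos(p); return np.c_[np.cross(y,z),y,z]
E
python3 - <<'E'
from h import *
cs=optics.calibration("scene");cd=optics.calibration("side")
S=lambda x,y:(180+x*.375,240+(y-300)*.375)
C=lambda x,y:(150+(x-400)/4,235+(y-300)/4)
K=lambda x,y:(205+x/4,130+y/4)
L=lambda x,y:(215+(x-400)/4,130+y/4)
for n,a,b in[("b far",(222,345),(688,372)),("b near",(203,500),(572,565)),("c far",(135,322),(605,325)),("c near",(106,492),(490,500))]:
    print(n,atz(cd,S(*a),120).round(),atz(cs,C(*b),120).round())
for n,a,b in[("a fr",(267,108),(658,150)),("a fl",(215,240),(553,265)),("a bl",(95,180),(487,185)),("a br",(135,90),(575,97))]:
    print(n,atz(cd,K(*a),30).round(),atz(cs,L(*b),30).round())
f=.64
for n,a,b in [("shelf1",(395,45),(449,76)),("shelf left",(0,525),(0,425)),("bin corner near",(85,400+30),(125,360)),("sauce",(240,297),(255,285)),("yellowcap by caddy",(293,265),(312,258))]:
    print(n,tri([(cd,np.array(a)*f),(cs,np.array(b)*f)]).round())
plan([480,60,330],toolR(0))
E
```

```text
b far [470. 196. 120.] [465. 195. 120.]
b near [446. 319. 120.] [435. 339. 120.]
c far [537. 196. 120.] [530. 201. 120.]
c near [507. 333. 120.] [503. 338. 120.]
a fr [ 565. -212.   30.] [ 559. -204.   30.]
a fl [560. -70.  30.] [555. -58.  30.]
a bl [ 655. -100.   30.] [645. -90.  30.]
a br [ 661. -201.   30.] [ 647. -210.   30.]
shelf1 [ 684. -394.  321.]
shelf left [506. 598. 555.]
bin corner near [799. 381. 148.]
sauce [725. 138. 164.]
yellowcap by caddy [724.  -8. 104.]
now [222.4 637.2 232.1] trans [-0.4334 -0.4601 -0.0975] rot [-7.0000e-04  5.0000e-04  1.1793e+00] deg [-4.000e-02  3.000e-02  7.076e+01]
```

Emit:
drive_tool(
  series=[
    {"translation": [-0.43,-0.46,-0.1],"delta_rot": [0,0,1],"fingers": -0.3},
    {"translation": [-0.43,-0.46,-0.1],"delta_rot": [0,0,1],"fingers": -0.3},
    {"translation": [-0.43,-0.46,-0.1],"delta_rot": [0,0,1],"fingers": -0.3},
    {"translation": [-0.43,-0.46,-0.1],"delta_rot": [0,0,1],"fingers": -0.3},
    {"translation": [-0.43,-0.46,-0.1],"delta_rot": [0,0,1],"fingers": -0.3},
    {"translation": [-0.43,-0.46,-0.1],"delta_rot": [0,0,1],"fingers": -0.3},
    {"translation": [-0.43,-0.46,-0.1],"delta_rot": [0,0,1],"fingers": -0.3},
    {"translation": [-0.43,-0.46,-0.1],"delta_rot": [0,0,1],"fingers": -0.3},
    {"translation": [-0.43,-0.46,-0.1],"delta_rot": [0,0,1],"fingers": -0.3},
    {"translation": [-0.43,-0.46,-0.1],"delta_rot": [0,0,1],"fingers": -0.3},
    {"translation": [-0.43,-0.46,-0.1],"delta_rot": [0,0,1],"fingers": -0.3},
    {"translation": [-0.43,-0.46,-0.1],"delta_rot": [0,0,1],"fingers": -0.3},
    {"translation": [-0.43,-0.46,-0.1],"delta_rot": [0,0,1],"fingers": -0.3},
    {"translation": [-0.43,-0.46,-0.1],"delta_rot": [0,0,1],"fingers": -0.3},
    {"translation": [-0.43,-0.46,-0.1],"delta_rot": [0,0,1],"fingers": -0.3},
  ],
)

```text
t: 2.02
tool_pos: [476.6, 62.1, 332.6]
tool_rot: [[-0.188, 0.982, 0.0], [0.982, 0.188, 0.0], [0.0, 0.0, -1.0]]
contact_force: [0.5, -0.3, -0.3]
grip_width: 0.354
grip_force: 0.0
```

```bash
python3 - <<'E'
from h import *
import pickle
s=telemetry.get_state();print(s["t"],np.round(s["qpos"],3),s["grip_width"],np.round(s["tool_pos"],1));print(np.round(s["tool_rot"],3))
c=optics.calibration("wrist");im=optics.capture("wrist");pickle.dump(c,open("w1.pkl","wb"));cv2.imwrite("pics/w1.png",im)
cv2.imwrite("pics/w1b.png",cv2.resize(im,(800,600),interpolation=cv2.INTER_CUBIC))
for n,P in[("a",[604,-137,30]),("b",[455,265,120]),("c",[519,267,120])]:print(n,proj(c,P)*1.5625)
E
```

```text
2.025 [ 0.076 -0.318  1.684  0.     1.776 -0.113] 0.35402754776445317 [476.6  62.1 332.6]
[[-0.188  0.982  0.   ]
 [ 0.982  0.188  0.   ]
 [ 0.     0.    -1.   ]]
a [[487.69380265 445.33667133]]
b [[431.91412756 -34.06845837]]
c [[524.88315935 -17.10613762]]
```

View pics/w1b.png

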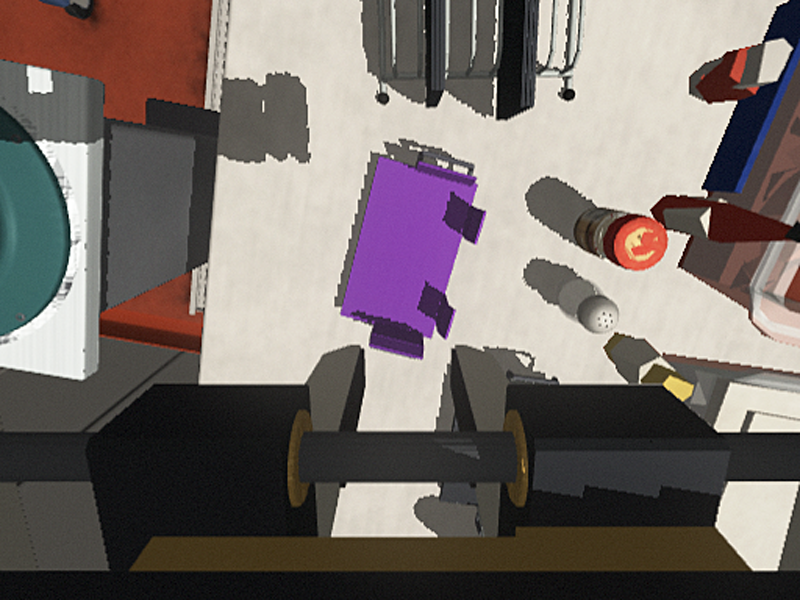

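The wrist view shows the purple lookalike at (410,250), the jar cap at (640,240), the shaker at (598,314) and the lower ends of the rack slates at (435,95) and (515,105). Everything below is hidden by the gripper. I'll view the caddy from its −y side next.

Emit:
drive_tool(
  series=[
    {"translation": [-0.32,0.013,0.03],"delta_rot": [0,0,0.18],"fingers": -0.3},
    {"translation": [-0.32,0.013,0.03],"delta_rot": [0,0,0.18],"fingers": -0.3},
    {"translation": [-0.32,0.013,0.03],"delta_rot": [0,0,0.18],"fingers": -0.3},
    {"translation": [-0.32,0.013,0.03],"delta_rot": [0,0,0.18],"fingers": -0.3},
    {"translation": [-0.32,0.013,0.03],"delta_rot": [0,0,0.18],"fingers": -0.3},
    {"translation": [-0.32,0.013,0.03],"delta_rot": [0,0,0.18],"fingers": -0.3},
    {"translation": [-0.32,0.013,0.03],"delta_rot": [0,0,0.18],"fingers": -0.3},
    {"translation": [-0.32,0.013,0.03],"delta_rot": [0,0,0.18],"fingers": -0.3},
  ],
)

```text
t: 3.08
tool_pos: [549.4, -249.4, 303.2]
tool_rot: [[-0.001, 1.0, 0.001], [1.0, 0.001, -0.0], [-0.0, 0.001, -1.0]]
contact_force: [-0.5, 0.5, 0.1]
grip_width: 0.353
grip_force: 0.0
```

```bash
python3 - <<'E'
from h import *
import pickle
s=telemetry.get_state();print(s["t"],np.round(s["qpos"],3),np.round(s["tool_pos"],1));print(np.round(s["tool_rot"],3))
c=optics.calibration("wrist");im=optics.capture("wrist");pickle.dump(c,open("w2.pkl","wb"));cv2.imwrite("pics/w2.png",im)
q=proj(c,[604,-137,30])[0];print(q)
x,y=np.clip((q-[100,75]).astype(int),0,[312,234]);print(x,y)
cv2.imwrite("pics/w2b.png",cv2.resize(im[y:y+150,x:x+200],(800,600),interpolation=cv2.INTER_CUBIC))
E
```

```text
3.075 [-0.468 -0.05   1.499  0.     1.692 -0.469] [ 549.4 -249.4  303.2]
[[-0.001  1.     0.001]
 [ 1.     0.001 -0.   ]
 [-0.     0.001 -1.   ]]
[301.45936058  76.02900609]
201 1
```

View pics/w2b.png

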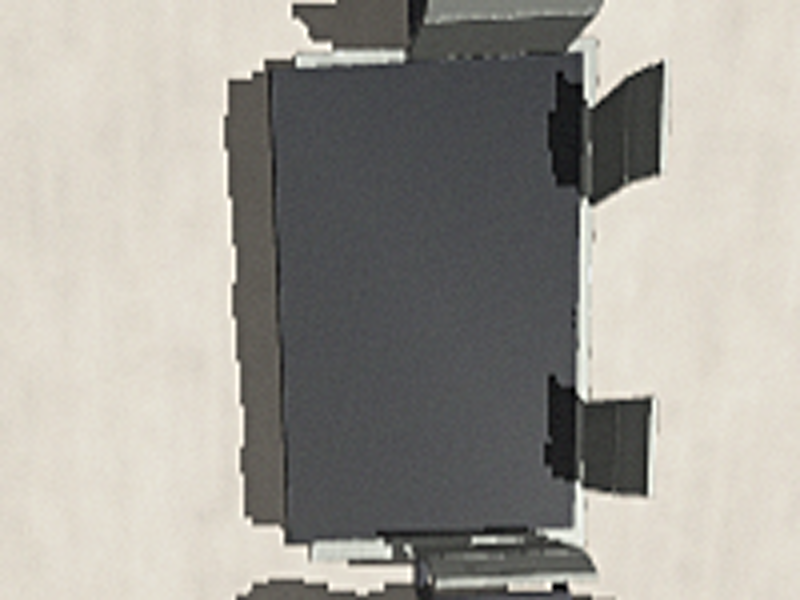

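The crop is clear. Slate_a's top corners are at (272,70), (582,55), (577,527) and (288,542). The back tabs' top edges run (663,62)–(660,175) and (652,398)–(648,495). I'll compute the caddy pose and go to the rack.

```bash
python3 - <<'E'
from h import *
import pickle
c=pickle.load(open("w2.pkl","rb"))
f=lambda x,y,z:atz(c,(201+(x+.5)/4-.5,1+(y+.5)/4-.5),z)
fl=f(272,70,30);bl=f(582,55,30);br=f(577,527,30);fr=f(288,542,30)
print("slate",*[v[:2].round(1) for v in(fl,bl,br,fr)],"c",((fl+fr+bl+br)/4).round(1),"yaw f",np.degrees(np.arctan2(-(fl-fr)[0],(fl-fr)[1])),"side",np.degrees(np.arctan2((bl-fl)[1],(bl-fl)[0])), np.linalg.norm(fl-fr),np.linalg.norm(bl-fl))
t=[f(663,62,73),f(660,175,73),f(652,398,73),f(648,495,73)]
print("tabs",*[v[:2].round(1) for v in t],"mean",np.mean(t,0).round(1))
d=(t[0]+t[1]-t[2]-t[3]);print("yaw",np.degrees(np.arctan2(-d[0],d[1])),np.linalg.norm(d)/2)
print("foot z20",f(590,200,20).round(1),f(590,115,20).round(1),f(581,478,20).round(1))
# side tabs: flare top z73 inner, bend z58
print("upper tab bottom line z30",f(412,58,30).round(1),f(570,52,30).round(1))
print("floor strip corners z20", f(296,66,20).round(1), f(310,560,20).round(1),f(595,40,20).round(1),f(583,540,20).round(1))
print("lower tab top z73",f(597,572,73).round(1),f(430,587,73).round(1),"bend z58",f(580,545,58).round(1),f(430,556,58).round(1))
for z in(58,73):print("loop/upper tab",z,f(428,22,z).round(1),f(585,12,z).round(1))
plan([487,120,330],toolR(11))
E
```

```text
slate [560.1 -68.1] [657.8 -63.9] [ 666.8 -210.5] [ 566.6 -215.6] c [ 612.8 -139.5   30. ] yaw f 2.522385022774452 side 2.499362959580349 147.5648792423948 97.77315518811851
tabs [670.  -77.2] [ 671.8 -106.6] [ 674.9 -168.6] [ 676.2 -197.4] mean [ 673.2 -137.5   73. ]
yaw 2.929769165990012 91.28714025636681
foot z20 [ 666.1 -104.3   20. ] [664.2 -78.8  20. ] [ 669.7 -194.3   20. ]
upper tab bottom line z30 [604.2 -64.7  30. ] [654. -63.  30.]
floor strip corners z20 [568.1 -64.4  20. ] [ 574.9 -222.8   20. ] [664.2 -56.9  20. ] [ 672.  -215.8   20. ]
lower tab top z73 [ 662.2 -221.2   73. ] [ 609.8 -225.8   73. ] bend z58 [ 660.4 -214.1   58. ] [ 611.8 -217.6   58. ]
loop/upper tab 58 [605.  -62.7  58. ] [650.7 -60.1  58. ]
loop/upper tab 73 [602.9 -67.1  73. ] [646.9 -64.6  73. ]
now [ 549.4 -249.3  303.3] trans [ 0.3694 -0.0621 -0.0269] rot [ 0.0008  0.0004 -0.1826] deg [  0.05   0.02 -10.95]
```

Emit:
drive_tool(
  series=[
    {"translation": [0.385,-0.062,-0.03],"delta_rot": [0,0,-0.182],"fingers": -0.3},
    {"translation": [0.385,-0.062,-0.03],"delta_rot": [0,0,-0.182],"fingers": -0.3},
    {"translation": [0.385,-0.062,-0.03],"delta_rot": [0,0,-0.182],"fingers": -0.3},
    {"translation": [0.385,-0.062,-0.03],"delta_rot": [0,0,-0.182],"fingers": -0.3},
    {"translation": [0.385,-0.062,-0.03],"delta_rot": [0,0,-0.182],"fingers": -0.3},
    {"translation": [0.385,-0.062,-0.03],"delta_rot": [0,0,-0.182],"fingers": -0.3},
    {"translation": [0.385,-0.062,-0.03],"delta_rot": [0,0,-0.182],"fingers": -0.3},
    {"translation": [0.385,-0.062,-0.03],"delta_rot": [0,0,-0.182],"fingers": -0.3},
    {"translation": [0.385,-0.062,-0.03],"delta_rot": [0,0,-0.182],"fingers": -0.3},
  ],
)

```text
t: 4.25
tool_pos: [487.6, 133.6, 332.6]
tool_rot: [[-0.188, 0.982, 0.0], [0.982, 0.188, -0.0], [-0.0, 0.0, -1.0]]
contact_force: [-0.3, -0.4, 0.3]
grip_width: 0.352
grip_force: 0.0
```

```bash
python3 - <<'E'
from h import *
import pickle
s=telemetry.get_state();print(s["t"],np.round(s["qpos"],3),np.round(s["tool_pos"],1))
c=optics.calibration("wrist");im=optics.capture("wrist");pickle.dump(c,open("w3.pkl","wb"));cv2.imwrite("pics/w3.png",im)
q=proj(c,[487,265,120])[0];print(q)
x,y=np.clip((q-[100,75]).astype(int),0,[312,234]);print(x,y)
cv2.imwrite("pics/w3b.png",cv2.resize(im[y:y+150,x:x+200],(800,600),interpolation=cv2.INTER_CUBIC))
E
```

```text
4.25 [ 0.217 -0.263  1.64  -0.     1.764  0.028] [487.6 133.6 332.6]
[282.01694617  54.37778541]
182 0
```

View pics/w3b.png

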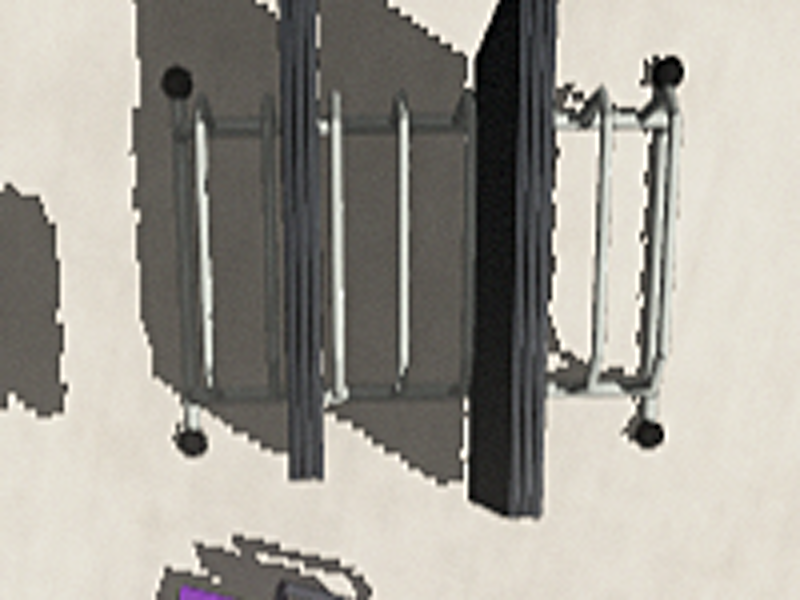

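Slate_b's top edge runs from (301,0) to (306,480), and slate_c's from (539,0) to (527,516). The near ends are at those lower points.

```bash
python3 - <<'E'
from h import *
import pickle
c=pickle.load(open("w3.pkl","rb"))
f=lambda x,y,z:atz(c,(182+(x+.5)/4-.5,0+(y+.5)/4-.5),z)
for n,l0,r0,l1,r1,y1 in[("b",283,320,289,323,479),("c",523,556,510,543,516)]:
    a=(f(l0,0,120)+f(r0,0,120))/2; b=(f(l1,y1,120)+f(r1,y1,120))/2
    d=a-b; u=d/np.linalg.norm(d); th=np.linalg.norm(f(l1,y1,120)-f(r1,y1,120))
    print(n,"near end",b.round(1),"yaw",np.degrees(np.arctan2(-d[0],d[1])).round(2),"thick",th.round(1),"mid",(b+75*u).round(1))
    s0=f(l0+5,0,120)
ft=[f(177,82,6),f(667,72,6),f(191,440,6),f(648,434,6)]
print("feet",*[v[:2].round(1) for v in ft],np.mean(ft,0).round(1))
E
```

```text
b near end [473.9 190.6 120. ] yaw 11.22 thick 10.0 mid [459.3 264.2 120. ]
c near end [540.1 192.3 120. ] yaw 11.91 thick 9.8 mid [524.6 265.7 120. ]
feet [403.3 313.3] [573.8 349.1] [428.  192.5] [599.2 227.4] [501.1 270.6   6. ]
```

Emit:
drive_tool(
  series=[
    {"translation": [0.0335,-0.001,0.02],"delta_rot": [0,0,-0.0127],"fingers": -0.3},
    {"translation": [0.09,-0.002,0.05],"delta_rot": [0,0,-0.0127],"fingers": -0.3},
    {"translation": [0.1335,-0.0032,0.11],"delta_rot": [0,0,-0.0127],"fingers": -0.3},
    {"translation": [0.1335,-0.0032,0.16],"delta_rot": [0,0,-0.0127],"fingers": -0.3},
    {"translation": [0.1335,-0.0032,0.16],"delta_rot": [0,0,-0.0127],"fingers": -0.3},
    {"translation": [0.1335,-0.0032,0.16],"delta_rot": [0,0,-0.0127],"fingers": -0.3},
  ],
)

```text
t: 5.05
tool_pos: [460.4, 264.2, 175.2]
tool_rot: [[-0.2, 0.98, 0.002], [0.98, 0.2, 0.001], [0.0, 0.002, -1.0]]
contact_force: [-0.3, -0.6, 1.0]
grip_width: 0.349
grip_force: 0.0
```

```bash
python3 - <<'E'
from h import *
plan([459.3,264.2,108],toolR(11.6))
E
```

```text
now [460.4 264.2 175.2] trans [ 0.0001 -0.0012  0.0672] rot [ 0.002  -0.0004 -0.0006] deg [ 0.12 -0.02 -0.04]
```

Emit:
drive_tool(
  series=[
    {"translation": [0,-0.001,0.03],"delta_rot": [0,0,0],"fingers": -0.3},
    {"translation": [0,-0.001,0.055],"delta_rot": [0,0,0],"fingers": -0.3},
    {"translation": [0,-0.001,0.067],"delta_rot": [0,0,0],"fingers": -0.3},
    {"translation": [0,-0.001,0.067],"delta_rot": [0,0,0],"fingers": -0.6},
    {"translation": [0,-0.001,0.067],"delta_rot": [0,0,0],"fingers": -1},
    {"translation": [0,-0.001,0.067],"delta_rot": [0,0,0],"fingers": -1},
    {"translation": [0,-0.001,0.067],"delta_rot": [0,0,0],"fingers": -1},
    {"translation": [0,-0.001,0.067],"delta_rot": [0,0,0],"fingers": -1},
  ],
  squeeze=40,
)

```text
t: 6.05
tool_pos: [458.8, 264.9, 106.9]
tool_rot: [[-0.202, 0.979, 0.002], [0.979, 0.202, 0.001], [0.0, 0.002, -1.0]]
contact_force: [-0.6, -0.1, 7.3]
grip_width: 0.108
grip_force: 40.0
```

Emit:
drive_tool(
  series=[
    {"translation": [0,0,-0.01],"delta_rot": [0,0,0],"fingers": -1},
    {"translation": [0,0,-0.03],"delta_rot": [0,0,0],"fingers": -1},
    {"translation": [0,0,-0.07],"delta_rot": [0,0,0],"fingers": -1},
    {"translation": [0,0,-0.12],"delta_rot": [0,0,0],"fingers": -1},
    {"translation": [0,0,-0.17],"delta_rot": [0,0,0],"fingers": -1},
    {"translation": [0,0,-0.18],"delta_rot": [0,0,0],"fingers": -1},
    {"translation": [0,0,-0.18],"delta_rot": [0,0,0],"fingers": -1},
  ],
)

```text
t: 6.92
tool_pos: [458.3, 264.7, 286.0]
tool_rot: [[-0.202, 0.979, 0.001], [0.979, 0.202, 0.0], [0.0, 0.001, -1.0]]
contact_force: [-1.0, -0.2, -4.3]
grip_width: 0.103
grip_force: 40.0
```

```bash
cat >> h.py <<'E'
CY=2.7;CO=np.array([617.,-140,0]);CR=Ro.from_euler('z',CY,degrees=True).as_matrix()
def tcp_for(lead,pitch,off=(0,-5,87),dy=0):
    "TCP pose with slate leading lower edge at caddy point lead"
    R=toolR(CY+dy,pitch); return CO+CR@np.array(lead,float)-R@np.array(off,float),R
E
python3 - <<'E'
from h import *
s=telemetry.get_state();print(s["contact_force"],s["grip_width"],s["qpos"])
for z in(130,75,45,30):
  p,R=tcp_for([15,0,z],25);print(z,p.round(1))
p,R=tcp_for([15,0,130],25);plan(p,R);plan([480,0,260],toolR(7,58));print(Ro.from_matrix(R.T@R).as_rotvec())
E
```

```text
[-0.98071117 -0.2001249  -4.27446669] 0.10318696388422045 [ 4.75569018e-01 -2.12733606e-01  1.67320344e+00  2.17484416e-05
  1.68052491e+00  2.72345453e-01]
130 [ 555.3 -142.9  171.3]
75 [ 555.3 -142.9  116.3]
45 [ 555.3 -142.9   86.3]
30 [ 555.3 -142.9   71.3]
now [458.3 264.7 286. ] trans [-0.4188  0.0127  0.1146] rot [-1.0805 -0.0847  0.1326] deg [-64.83  -5.08   7.96]
now [458.3 264.7 286. ] trans [-0.2636 -0.0322  0.0259] rot [-0.5325 -0.0218  0.0753] deg [-31.95  -1.31   4.52]
[0. 0. 0.]
```

Emit:
drive_tool(
  series=[
    {"translation": [-0.06,-0.007,0.006],"delta_rot": [-0.12,-0.005,0.017],"fingers": -1},
    {"translation": [-0.12,-0.015,0.012],"delta_rot": [-0.24,-0.01,0.034],"fingers": -1},
    {"translation": [-0.18,-0.022,0.018],"delta_rot": [-0.36,-0.015,0.051],"fingers": -1},
    {"translation": [-0.235,-0.029,0.023],"delta_rot": [-0.475,-0.02,0.067],"fingers": -1},
    {"translation": [-0.264,-0.032,0.026],"delta_rot": [-0.533,-0.022,0.075],"fingers": -1},
    {"translation": [-0.264,-0.032,0.026],"delta_rot": [-0.533,-0.022,0.075],"fingers": -1},
  ],
)

```text
t: 7.68
tool_pos: [479.2, -2.4, 257.0]
tool_rot: [[-0.118, 0.843, 0.524], [0.993, 0.1, 0.062], [0.0, 0.528, -0.849]]
contact_force: [-0.4, 0.4, -3.4]
grip_width: 0.105
grip_force: 40.0
```

```bash
python3 - <<'E'
from h import *
s=telemetry.get_state();print(np.round(s["qpos"],3))
p,R=tcp_for([15,0,130],25);plan(p,R)
E
```

```text
[-0.14  -0.705  2.122  0.146  1.186 -0.276]
now [479.2  -2.4 257. ] trans [-0.1485  0.0049  0.1039] rot [-0.552  -0.0516  0.0458] deg [-33.12  -3.1    2.75]
```

Emit:
drive_tool(
  series=[
    {"translation": [-0.03,0.001,0.02],"delta_rot": [-0.11,-0.01,0.009],"fingers": -1},
    {"translation": [-0.06,0.002,0.04],"delta_rot": [-0.22,-0.02,0.018],"fingers": -1},
    {"translation": [-0.09,0.003,0.06],"delta_rot": [-0.33,-0.03,0.027],"fingers": -1},
    {"translation": [-0.12,0.004,0.083],"delta_rot": [-0.44,-0.041,0.037],"fingers": -1},
    {"translation": [-0.1485,0.005,0.104],"delta_rot": [-0.552,-0.052,0.046],"fingers": -1},
    {"translation": [-0.1485,0.005,0.104],"delta_rot": [-0.552,-0.052,0.046],"fingers": -1},
    {"translation": [-0.1485,0.005,0.104],"delta_rot": [-0.552,-0.052,0.046],"fingers": -1},
  ],
)

```text
t: 8.55
tool_pos: [557.0, -139.7, 171.5]
tool_rot: [[-0.052, 0.424, 0.904], [0.999, 0.02, 0.048], [0.002, 0.906, -0.424]]
contact_force: [0.6, 0.2, -3.6]
grip_width: 0.106
grip_force: 40.0
```

```bash
python3 - <<'E'
from h import *
import pickle
s=telemetry.get_state();print(np.round(s["qpos"],3))
p,R=tcp_for([15,0,130],25);plan(p,R)
c=optics.calibration("wrist");im=optics.capture("wrist");pickle.dump(c,open("w4.pkl","wb"));cv2.imwrite("pics/w4.png",im)
im2=optics.capture("side");cv2.imwrite("pics/s4.png",im2)
x,y=190,105
m=np.hstack([cv2.resize(im,(400,300),interpolation=cv2.INTER_AREA),cv2.resize(im2[80:230,180:380],(400,300),interpolation=cv2.INTER_CUBIC)])
cv2.imwrite("pics/m4.png",m)
E
```

```text
[-0.555 -0.573  2.39   1.152  0.601 -1.36 ]
now [ 557.  -139.7  171.5] trans [-0.0031 -0.001  -0.0016] rot [-0.0016 -0.0048 -0.0001] deg [-0.09 -0.29 -0.01]
```

View pics/m4.png

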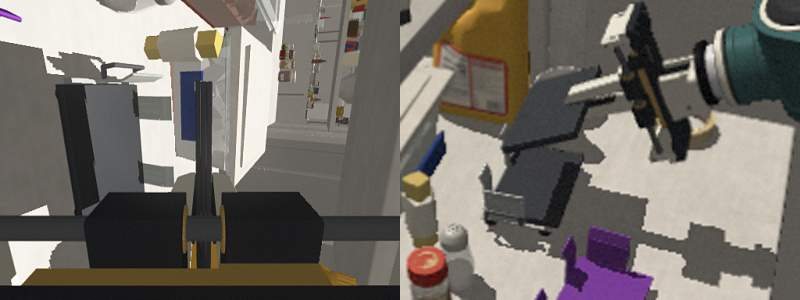

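The left tile (wrist) shows the held slate edge-on, with its +y end at (204,82). The right tile shows the slate held at about 25° over the caddy, clear of everything. I'll check the lateral grip offset numerically.

```bash
python3 - <<'E'
from h import *
import pickle
c=pickle.load(open("w4.pkl","rb"));im=cv2.imread("pics/w4.png",0)
s=telemetry.get_state();R=np.array(s["tool_rot"]);p=np.array(s["tool_pos"])
for x in(72,75,78):
  for z in(-13,87):
    print(x,z,[proj(c,p+R@[x,y,z])[0].round(1).tolist() for y in(-5,5)])
print(im[98:114,250:274:2])
E
```

```text
72 -13 [[252.6, 105.9], [275.2, 105.9]]
72 87 [[256.1, 106.7], [269.3, 106.7]]
75 -13 [[252.5, 98.9], [275.3, 98.8]]
75 87 [[256.1, 102.6], [269.3, 102.6]]
78 -13 [[252.5, 91.7], [275.4, 91.6]]
78 87 [[256.1, 98.5], [269.3, 98.4]]
[[ 55  58  53  55  84 140 140 136 139 141 142 140]
 [ 54  62  53  51  84 145 142 141 142 140 139 142]
 [ 58  55  52  54  82 156 141 138 140 141 139 142]
 [ 57  53  55  51  79 154 140 138 140 140 140 142]
 [ 55  59  55  43  84 165 145 143 147 147 145 144]
 [ 47  46  42 114  96 143 123 153 125 128 122 144]
 [ 39  43  40 123  76  73  65 130  70  69  62 141]
 [ 50  51  51  45  40  42  43  65  44  43  38 153]
 [ 47  46  46  52  52  47  47  33  50  47  43 150]
 [ 47  47  49  60  51  46  49  33  49  47  41 150]
 [ 47  46  44  63  46  46  51  41  53  46  44 152]
 [ 47  48  45  67  52  48  46  37  52  51  45 153]
 [ 49  48  50  67  50  48  45  39  50  49  41 147]
 [ 47  44  40  68  49  45  46  38  54  54  42 153]
 [ 49  43  47  77  50  51  48  32  52  48  47 153]
 [ 45  48  49  76  46  51  49  35  53  49  41 156]]
```

```bash
sed -i 's/off=(0,-5,87)/off=(-1.2,-5,87)/' h.py; python3 - <<'E'
from h import *
for z in(80,50,31):
  p,R=tcp_for([15,0,z],25);plan(p,R)
E
```

```text
now [ 557.4 -139.6  173.8] trans [-0.0021 -0.0485  0.0201] rot [ 0.0006 -0.0047  0.0018] deg [ 0.04 -0.28  0.11]
now [ 557.4 -139.6  173.8] trans [-0.0021 -0.0757  0.0328] rot [ 0.0006 -0.0047  0.0018] deg [ 0.04 -0.28  0.11]
now [ 557.4 -139.6  173.8] trans [-0.0021 -0.0929  0.0408] rot [ 0.0006 -0.0047  0.0018] deg [ 0.04 -0.28  0.11]
```

Emit:
drive_tool(
  series=[
    {"translation": [-0.002,-0.025,0.01],"delta_rot": [0,-0.0047,0.002],"fingers": -1},
    {"translation": [-0.002,-0.0485,0.02],"delta_rot": [0,-0.0047,0.002],"fingers": -1},
    {"translation": [-0.002,-0.062,0.0265],"delta_rot": [0,-0.0047,0.002],"fingers": -1},
    {"translation": [-0.002,-0.0757,0.0328],"delta_rot": [0,-0.0047,0.002],"fingers": -1},
    {"translation": [-0.002,-0.0757,0.0328],"delta_rot": [0,-0.0047,0.002],"fingers": -1},
  ],
)

```text
t: 9.28
tool_pos: [555.3, -141.7, 91.1]
tool_rot: [[-0.047, 0.421, 0.906], [0.999, 0.02, 0.043], [0.0, 0.907, -0.422]]
contact_force: [0.3, -0.0, -3.2]
grip_width: 0.102
grip_force: 40.0
```

```bash
python3 - <<'E'
from h import *
s=telemetry.get_state();print(np.round(s["qpos"],3),s["ft_torque"])
for z in(36,31):
  p,R=tcp_for([15,0,z],25);plan(p,R)
R0=np.array(s["tool_rot"]);p0=np.array(s["tool_pos"])
for x in(-76.2,73.8):print("lead corner caddy",(CR.T@(p0+R0@[x,-5,87]-CO)).round(1))
cv2.imwrite("pics/s5.png",optics.capture("side"))
E
```

```text
[-0.559 -0.433  2.452  1.461  0.547 -1.726] [-0.10796592  1.09508105  0.00224688]
now [ 555.3 -141.7   91.1] trans [-0.     -0.0126  0.0058] rot [ 0.0009 -0.     -0.0003] deg [ 0.05 -0.   -0.02]
now [ 555.3 -141.7   91.1] trans [-0.     -0.0171  0.0079] rot [ 0.0009 -0.     -0.0003] deg [ 0.05 -0.   -0.02]
lead corner caddy [ 15.1 -75.   49.9]
lead corner caddy [15.1 75.  49.9]
```

Emit:
drive_tool(
  series=[
    {"translation": [0,-0.0063,0.0029],"delta_rot": [0,0,0],"fingers": -1},
    {"translation": [0,-0.0126,0.0058],"delta_rot": [0,0,0],"fingers": -1},
    {"translation": [0,-0.015,0.007],"delta_rot": [0,0,0],"fingers": -1},
    {"translation": [0,-0.016,0.0075],"delta_rot": [0,0,0],"fingers": -1},
    {"translation": [0,-0.016,0.0075],"delta_rot": [0,0,0],"fingers": -1},
  ],
)

```text
t: 9.95
tool_pos: [555.4, -142.7, 74.1]
tool_rot: [[-0.045, 0.42, 0.906], [0.999, 0.02, 0.041], [-0.001, 0.907, -0.421]]
contact_force: [0.6, -0.1, -2.8]
grip_width: 0.104
grip_force: 40.0
```

Emit:
drive_tool(
  series=[
    {"translation": [0.001,-0.0009,0.0004],"delta_rot": [0,0,0],"fingers": -1},
    {"translation": [0.001,-0.0018,0.0008],"delta_rot": [0,0,0],"fingers": -1},
    {"translation": [0.001,-0.0027,0.0012],"delta_rot": [0,0,0],"fingers": -1},
    {"translation": [0.001,-0.0032,0.0015],"delta_rot": [0,0,0],"fingers": -1},
    {"translation": [0.001,-0.0032,0.0015],"delta_rot": [0,0,0],"fingers": -1},
  ],
)

```text
t: 10.58
tool_pos: [555.5, -141.7, 70.9]
tool_rot: [[-0.045, 0.419, 0.907], [0.999, 0.02, 0.041], [-0.001, 0.908, -0.42]]
contact_force: [-2.6, 0.1, 0.4]
grip_width: 0.109
grip_force: 40.0
```

```bash
python3 - <<'E'
from h import *
s=telemetry.get_state();print(np.round(s["qpos"],3),np.round(s["ft_torque"],2))
R0=np.array(s["tool_rot"]);p0=np.array(s["tool_pos"])
for n,q in(("lead",[-1.2,-5,87]),("rear low",[-1.2,-5,-13]),("tiplow",[0,-22.5,14]),("tip pad",[0,-5,14]),("body low",[0,-94,-70])):print(n,(CR.T@(p0+R0@q-CO)).round(1))
E
```

```text
[-0.558 -0.384  2.461  1.561  0.541 -1.841] [-0.08  0.32  0.12]
lead [15.4 -0.2 29.8]
rear low [-75.4   0.   71.8]
tiplow [-58.2   1.2  44.6]
tip pad [-50.9   1.2  60.5]
body low [-164.5    1.3   15. ]
```

Contact is confirmed: the force on z went from −2.8 to 0.4 N with the leading edge at z≈30. I'll open in steps while raising the tool, so the lower finger stays put under the slate.

Emit:
drive_tool(
  series=[
    {"translation": [0,0.0015,0],"delta_rot": [0,0,0],"fingers": -0.72},
    {"translation": [0,0.003,0],"delta_rot": [0,0,0],"fingers": -0.655},
    {"translation": [0,0.0045,0],"delta_rot": [0,0,0],"fingers": -0.59},
    {"translation": [0,0.006,0],"delta_rot": [0,0,0],"fingers": -0.525},
    {"translation": [0,0.008,0],"delta_rot": [0,0,0],"fingers": -0.44},
    {"translation": [0,0.01,0],"delta_rot": [0,0,0],"fingers": -0.355},
    {"translation": [0,0.012,0],"delta_rot": [0,0,0],"fingers": -0.27},
    {"translation": [0,0.012,0],"delta_rot": [0,0,0],"fingers": -0.27},
  ],
)

```text
t: 11.58
tool_pos: [560.5, -141.4, 81.6]
tool_rot: [[-0.045, 0.42, 0.906], [0.999, 0.02, 0.041], [-0.001, 0.907, -0.42]]
contact_force: [-1.2, 0.1, -1.1]
grip_width: 0.365
grip_force: 0.8
```

```bash
python3 - <<'E'
from h import *
s=telemetry.get_state();print(np.round(s["qpos"],3),np.round(s["ft_torque"],2))
im2=optics.capture("side");cv2.imwrite("pics/s6.png",im2)
im3=optics.capture("wrist");cv2.imwrite("pics/w6.png",im3)
m=np.hstack([cv2.resize(im3,(400,300),interpolation=cv2.INTER_AREA),cv2.resize(im2[100:220,210:370],(400,300),interpolation=cv2.INTER_CUBIC)])
cv2.imwrite("pics/m6.png",m)
E
```

```text
[-0.549 -0.396  2.447  1.521  0.534 -1.791] [-0.12  0.76 -0.03]
```

View pics/m6.png

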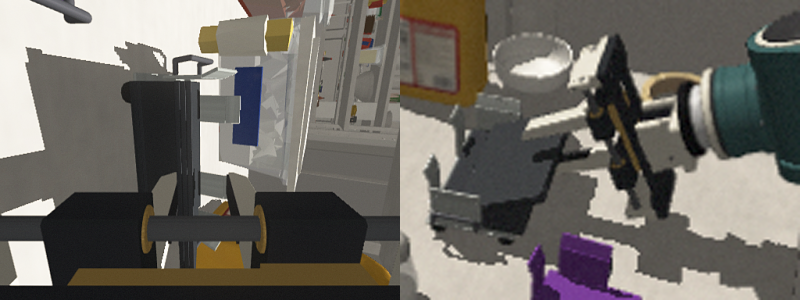

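The slate rests on the lower finger (wrist tile, around (190,180)), with its leading edge inside the side tabs. Next I'll lower it by opening further.

Emit:
drive_tool(
  series=[
    {"translation": [0,0,0],"delta_rot": [0,0,0],"fingers": -0.16},
    {"translation": [0,0,0],"delta_rot": [0,0,0],"fingers": -0.05},
    {"translation": [0,0,0],"delta_rot": [0,0,0],"fingers": 0.06},
    {"translation": [0,0,0],"delta_rot": [0,0,0],"fingers": 0.17},
    {"translation": [0,0,0],"delta_rot": [0,0,0],"fingers": 0.28},
    {"translation": [0,0,0],"delta_rot": [0,0,0],"fingers": 0.39},
    {"translation": [0,0,0],"delta_rot": [0,0,0],"fingers": 0.5},
    {"translation": [0,0,0],"delta_rot": [0,0,0],"fingers": 0.61},
    {"translation": [0,0,0],"delta_rot": [0,0,0],"fingers": 0.72},
    {"translation": [0,0,0],"delta_rot": [0,0,0],"fingers": 0.8},
    {"translation": [0,0,0],"delta_rot": [0,0,0],"fingers": 0.8},
  ],
)

```text
t: 13.05
tool_pos: [560.4, -141.4, 81.4]
tool_rot: [[-0.045, 0.42, 0.906], [0.999, 0.02, 0.041], [-0.001, 0.907, -0.421]]
contact_force: [0.9, 0.7, -2.5]
grip_width: 0.902
grip_force: 0.7
```

```bash
python3 - <<'E'
from h import *
s=telemetry.get_state();print(np.round(s["qpos"],3),np.round(s["ft_torque"],2),s["grip_force"])
R0=np.array(s["tool_rot"]);p0=np.array(s["tool_pos"]);w=s["grip_width"]*46.5
for n,q in(("edge",[-1.2,-w,-13]),("tiplow",[0,-w-17.5,14]),("tip pad",[0,-w,14]),("body low",[0,-94,-70])):print(n,(CR.T@(p0+R0@q-CO)).round(1))
c=optics.calibration("side");im2=optics.capture("side");cv2.imwrite("pics/s7.png",im2)
# predicted side px of slate_b front bottom/top edge ends for several pitch hypotheses
E
```

```text
[-0.549 -0.396  2.448  1.521  0.534 -1.791] [-0.12  0.7   0.01] 0.7051771169062704
edge [-86.    0.1  48.8]
tiplow [-68.9   1.2  21.5]
tip pad [-61.5   1.2  37.4]
body low [-159.7    1.4   25.5]
```

Emit:
drive_tool(
  series=[
    {"translation": [0,-0.003,0.0003],"delta_rot": [0.01,0,0],"fingers": 0.8},
    {"translation": [0,-0.006,0.0006],"delta_rot": [0.02,0,0],"fingers": 0.8},
    {"translation": [0,-0.009,0.0009],"delta_rot": [0.03,0,0],"fingers": 0.8},
    {"translation": [0,-0.012,0.0012],"delta_rot": [0.04,0,0],"fingers": 0.8},
    {"translation": [0,-0.015,0.0016],"delta_rot": [0.05,0,0],"fingers": 0.8},
    {"translation": [0,-0.018,0.002],"delta_rot": [0.06,0,0],"fingers": 0.8},
    {"translation": [0,-0.018,0.002],"delta_rot": [0.06,0,0],"fingers": 0.8},
  ],
)

```text
t: 13.98
tool_pos: [554.7, -141.7, 64.3]
tool_rot: [[-0.045, 0.476, 0.878], [0.999, 0.022, 0.04], [-0.001, 0.879, -0.477]]
contact_force: [0.2, 0.4, -0.4]
grip_width: 0.903
grip_force: 0.0
```

```bash
cat > chk.py <<'E'
from h import *
s=telemetry.get_state();print(np.round(s["qpos"],3),np.round(s["ft_torque"],2),s["grip_force"])
R0=np.array(s["tool_rot"]);p0=np.array(s["tool_pos"]);w=s["grip_width"]*46.5
for n,q in(("edge",[-1.2,-w,-13]),("tiplow",[0,-w-17.5,14]),("tip pad",[0,-w,14]),("body low",[0,-94,-70])):print(n,(CR.T@(p0+R0@q-CO)).round(1))
E
python3 chk.py
```

```text
[-0.545 -0.387  2.443  1.408  0.519 -1.694] [-0.08  0.51 -0.01] 0.0
edge [-93.7   0.   33.6]
tiplow [-78.3   1.2   5.4]
tip pad [-70.    1.2  20.7]
body low [-168.6    1.3   15.1]
```

Emit:
drive_tool(
  series=[
    {"translation": [0,-0.005,-0.009],"delta_rot": [0.02,0,0],"fingers": 0.8},
    {"translation": [0,-0.01,-0.018],"delta_rot": [0.05,0,0],"fingers": 0.8},
    {"translation": [0,-0.014,-0.026],"delta_rot": [0.1,0,0],"fingers": 0.8},
    {"translation": [0,-0.014,-0.026],"delta_rot": [0.1,0,0],"fingers": 0.8},
  ],
)

```text
t: 14.48
tool_pos: [525.5, -143.3, 65.5]
tool_rot: [[-0.045, 0.564, 0.825], [0.999, 0.027, 0.036], [-0.002, 0.826, -0.564]]
contact_force: [0.3, 0.0, 0.2]
grip_width: 0.902
grip_force: 0.0
```

```bash
python3 chk.py; python3 - <<'E'
from h import *
plan([470,-142,200],toolR(5,70))
E
```

```text
[-0.569 -0.486  2.456  1.073  0.571 -1.378] [-0.07  0.43  0.01] 0.0
edge [-125.9   -0.2   38.2]
tiplow [-113.5    1.     8.5]
tip pad [-103.6    1.    22.9]
body low [-202.4    1.1   27.4]
now [ 525.5 -143.3   65.5] trans [ 0.0036  0.0798 -0.1217] rot [ 0.5939  0.0263 -0.031 ] deg [35.63  1.58 -1.86]
```

Emit:
drive_tool(
  series=[
    {"translation": [0.001,0.02,-0.04],"delta_rot": [0.15,0.006,-0.008],"fingers": 0.3},
    {"translation": [0.002,0.05,-0.08],"delta_rot": [0.3,0.013,-0.015],"fingers": 0},
    {"translation": [0.0036,0.08,-0.122],"delta_rot": [0.45,0.02,-0.023],"fingers": -0.3},
    {"translation": [0.0036,0.08,-0.122],"delta_rot": [0.594,0.026,-0.031],"fingers": -0.3},
  ],
)

```text
t: 14.98
tool_pos: [470.4, -142.2, 205.7]
tool_rot: [[-0.088, 0.935, 0.344], [0.996, 0.083, 0.028], [-0.002, 0.345, -0.939]]
contact_force: [0.4, 0.7, -0.7]
grip_width: 0.521
grip_force: 0.0
```

```bash
python3 - <<'E'
from h import *
import pickle
c=optics.calibration("wrist");im=optics.capture("wrist");pickle.dump(c,open("w8.pkl","wb"));cv2.imwrite("pics/w8.png",im)
plan([524.6,265.7,180],toolR(11.6,90))
E
```

```text
now [ 471.6 -142.   203.9] trans [0.4014 0.0762 0.0521] rot [ 0.3248  0.0191 -0.1068] deg [19.49  1.14 -6.41]
```

Emit:
drive_tool(
  series=[
    {"translation": [0.06,0.011,0.0],"delta_rot": [0.1,0.006,-0.03],"fingers": -0.3},
    {"translation": [0.12,0.02,0.0],"delta_rot": [0.2,0.012,-0.06],"fingers": -0.3},
    {"translation": [0.18,0.034,0.01],"delta_rot": [0.3,0.018,-0.1],"fingers": -0.3},
    {"translation": [0.24,0.046,0.02],"delta_rot": [0.325,0.019,-0.107],"fingers": -0.3},
    {"translation": [0.3,0.057,0.03],"delta_rot": [0.325,0.019,-0.107],"fingers": -0.3},
    {"translation": [0.36,0.068,0.045],"delta_rot": [0.325,0.019,-0.107],"fingers": -0.3},
    {"translation": [0.4,0.076,0.052],"delta_rot": [0.325,0.019,-0.107],"fingers": -0.3},
    {"translation": [0.4,0.076,0.052],"delta_rot": [0.325,0.019,-0.107],"fingers": -0.3},
    {"translation": [0.4,0.076,0.052],"delta_rot": [0.325,0.019,-0.107],"fingers": -0.3},
  ],
)

```text
t: 16.15
tool_pos: [523.3, 264.6, 175.6]
tool_rot: [[-0.201, 0.98, 0.005], [0.98, 0.201, 0.004], [0.003, 0.006, -1.0]]
contact_force: [-0.1, -0.9, -0.3]
grip_width: 0.348
grip_force: 0.0
```

```bash
python3 - <<'E'
from h import *
s=telemetry.get_state();print(np.round(s["qpos"],3),s["grip_width"])
plan([524.6,265.7,107],toolR(11.6,90))
E
```

```text
[ 0.424 -0.06   1.714  0.002  1.481  0.221] 0.34793767634394746
now [523.3 264.6 175.6] trans [0.0006 0.001  0.0687] rot [ 0.0058 -0.003  -0.    ] deg [ 0.35 -0.18 -0.  ]
```

Emit:
drive_tool(
  series=[
    {"translation": [0.0006,0.001,0.03],"delta_rot": [0.006,-0.003,0],"fingers": -0.3},
    {"translation": [0.0006,0.001,0.055],"delta_rot": [0.006,-0.003,0],"fingers": -0.3},
    {"translation": [0.0006,0.001,0.0685],"delta_rot": [0.006,-0.003,0],"fingers": -0.3},
    {"translation": [0.0006,0.001,0.0685],"delta_rot": [0.006,-0.003,0],"fingers": -0.6},
    {"translation": [0.0006,0.001,0.0685],"delta_rot": [0.006,-0.003,0],"fingers": -1},
    {"translation": [0.0006,0.001,0.0685],"delta_rot": [0.006,-0.003,0],"fingers": -1},
    {"translation": [0.0006,0.001,0.0685],"delta_rot": [0.006,-0.003,0],"fingers": -1},
    {"translation": [0.0006,0.001,0.0685],"delta_rot": [0.006,-0.003,0],"fingers": -1},
  ],
  squeeze=40,
)

```text
t: 17.15
tool_pos: [525.8, 265.6, 109.3]
tool_rot: [[-0.199, 0.98, 0.004], [0.98, 0.199, -0.001], [-0.002, 0.003, -1.0]]
contact_force: [1.6, -0.1, 6.1]
grip_width: 0.103
grip_force: 40.0
```

Emit:
drive_tool(
  series=[
    {"translation": [0,0,-0.01],"delta_rot": [0,0,0],"fingers": -1},
    {"translation": [0,0,-0.03],"delta_rot": [0,0,0],"fingers": -1},
    {"translation": [0,0,-0.07],"delta_rot": [0,0,0],"fingers": -1},
    {"translation": [0,0,-0.12],"delta_rot": [0,0,0],"fingers": -1},
    {"translation": [0,-0.02,-0.17],"delta_rot": [0,0,0],"fingers": -1},
    {"translation": [0,-0.05,-0.18],"delta_rot": [0,0,0],"fingers": -1},
    {"translation": [0,-0.06,-0.18],"delta_rot": [0,0,0],"fingers": -1},
    {"translation": [0,-0.06,-0.18],"delta_rot": [0,0,0],"fingers": -1},
  ],
)

```text
t: 18.15
tool_pos: [465.8, 253.7, 288.2]
tool_rot: [[-0.199, 0.98, 0.002], [0.98, 0.199, -0.002], [-0.002, 0.001, -1.0]]
contact_force: [-0.6, -0.2, -3.3]
grip_width: 0.11
grip_force: 39.9
```

```bash
python3 - <<'E'
from h import *
plan([480,0,260],toolR(7,58))
E
```

```text
now [465.8 253.7 288.2] trans [-0.2514 -0.0366  0.0288] rot [-0.5316 -0.0188  0.0734] deg [-31.9   -1.13   4.41]
```

```bash
python3 - <<'E'
from h import *
for x,z in((-115,95),(-115,35),(-56,35)):
  p,R=tcp_for([x,0,z],60,off=(0,5,89.3));plan(p,R);print(p.round(1))
E
```

```text
now [465.8 253.7 288.2] trans [-0.3906 -0.0924  0.1192] rot [-0.4975 -0.0363  0.1436] deg [-29.85  -2.18   8.62]
[ 453.2 -147.7  169.8]
now [465.8 253.7 288.2] trans [-0.3905 -0.0925  0.1792] rot [-0.4975 -0.0363  0.1436] deg [-29.85  -2.18   8.62]
[ 453.2 -147.7  109.8]
now [465.8 253.7 288.2] trans [-0.3995 -0.0342  0.1793] rot [-0.4975 -0.0363  0.1436] deg [-29.85  -2.18   8.62]
[ 512.1 -144.9  109.8]
```

Emit:
drive_tool(
  series=[
    {"translation": [-0.06,-0.014,0.01],"delta_rot": [-0.08,-0.005,0.02],"fingers": -1},
    {"translation": [-0.12,-0.028,0.03],"delta_rot": [-0.16,-0.012,0.04],"fingers": -1},
    {"translation": [-0.18,-0.042,0.05],"delta_rot": [-0.24,-0.018,0.07],"fingers": -1},
    {"translation": [-0.24,-0.057,0.07],"delta_rot": [-0.32,-0.024,0.095],"fingers": -1},
    {"translation": [-0.3,-0.071,0.09],"delta_rot": [-0.4,-0.03,0.12],"fingers": -1},
    {"translation": [-0.36,-0.085,0.105],"delta_rot": [-0.4975,-0.036,0.144],"fingers": -1},
    {"translation": [-0.39,-0.092,0.119],"delta_rot": [-0.4975,-0.036,0.144],"fingers": -1},
    {"translation": [-0.39,-0.092,0.119],"delta_rot": [-0.4975,-0.036,0.144],"fingers": -1},
    {"translation": [-0.39,-0.092,0.119],"delta_rot": [-0.4975,-0.036,0.144],"fingers": -1},
  ],
)

```text
t: 19.27
tool_pos: [453.6, -147.3, 169.5]
tool_rot: [[-0.045, 0.866, 0.498], [0.999, 0.039, 0.024], [0.001, 0.499, -0.867]]
contact_force: [0.2, 1.5, -2.7]
grip_width: 0.106
grip_force: 40.0
```

```bash
python3 - <<'E'
from h import *
s=telemetry.get_state();print(np.round(s["qpos"],3),s["grip_width"])
for x,z in((-115,35),(-56,35)):
  p,R=tcp_for([x,0,z],60,off=(0,5,89.3));plan(p,R)
c=optics.calibration("wrist");im=optics.capture("wrist")
import pickle;pickle.dump((c,s),open("w9.pkl","wb"));cv2.imwrite("pics/w9.png",im)
im2=optics.capture("side");cv2.imwrite("pics/s9.png",im2)
m=np.hstack([cv2.resize(im,(400,300),interpolation=cv2.INTER_AREA),cv2.resize(im2[100:220,210:370],(400,300),interpolation=cv2.INTER_CUBIC)])
cv2.imwrite("pics/m9.png",m)
E
```

```text
[-0.535 -0.639  2.219  0.308  1.133 -0.651] 0.1055118100673416
now [ 453.6 -147.3  169.5] trans [-0.0005 -0.0301  0.0515] rot [-0.0016 -0.0002 -0.002 ] deg [-0.1  -0.01 -0.12]
now [ 453.6 -147.3  169.5] trans [-0.0004  0.021   0.0809] rot [-0.0016 -0.0002 -0.002 ] deg [-0.1  -0.01 -0.12]
```

View pics/m9.png

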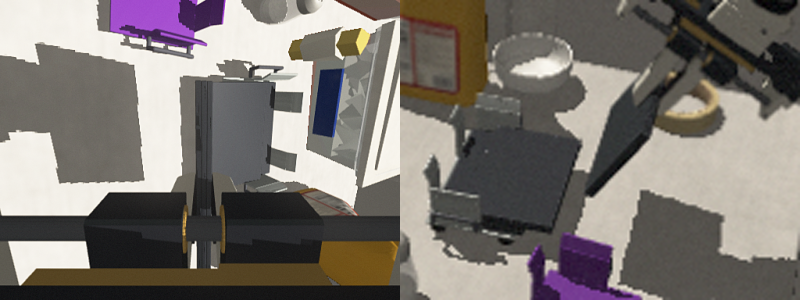

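The right tile shows slate_b flat in the caddy, with its front corners at (582,138) and (553,227). It seems to have slid well back, so I'll compute where it is.

```bash
python3 - <<'E'
from h import *
import pickle
cd=optics.calibration("side")
g=lambda x,y,z:(CR.T@(atz(cd,(210+(x-400+.5)/2.5-.5,100+(y+.5)/2.5-.5),z)-CO)).round(1)
for q in((582,138),(553,227),(447,182),(468,125)):print(q,g(*q,40),g(*q,30))
# same for slate_a at start from m1 side crop
for q in((267,108),(215,240)):print("a0",(CR.T@(atz(cd,(205+q[0]/4,130+q[1]/4),30)-CO)).round(1))
c,s=pickle.load(open("w9.pkl","rb"));im=cv2.imread("pics/w9.png",0)
f=lambda x,y,z:(CR.T@(atz(c,(x,y),z)-CO)).round(1)
print("wrist right edge",f(272*1.28,90*1.28,40),f(272*1.28,170*1.28,40))
print(im[170,325:360],im[130,325:360])
R=np.array(s["tool_rot"]);p=np.array(s["tool_pos"])
for x in(72,75,78):print(x,[proj(c,p+R@[x,y,z])[0].round(1).tolist() for z in(-10.7,89.3) for y in(-5,5)])
print(im[92:114,252:270:2])
E
```

```text
(582, 138) [-85.  -74.7  40. ] [-82.9 -87.1  30. ]
(553, 227) [-86.6  76.4  40. ] [-84.6  66.2  30. ]
(447, 182) [39.5 39.1 40. ] [43.3 28.4 30. ]
(468, 125) [ 46.6 -62.2  40. ] [ 50.5 -74.4  30. ]
a0 [-55.2 -69.2  30. ]
a0 [-53.6  72.9  30. ]
wrist right edge [28.6 63.4 40. ] [ 41.4 -64.9  40. ]
[ 93  93  96  96  90  95  95  93  92  92  89  96  85  96  96  93  93  91
  91  94  90  87  81 168 253 243 240 241 241 239 241 239 239 239 237] [93 94 88 90 91 94 90 91 94 96 90 92 90 88 87 89 92 91 93 88 68 37 35 40
 38 33 72 93 92 90 88 90 90 88 89]
72 [[248.8, 106.5], [270.9, 106.5], [253.5, 107.1], [266.5, 107.1]]
75 [[248.7, 99.6], [270.9, 99.6], [253.5, 103.1], [266.5, 103.1]]
78 [[248.6, 92.6], [271.0, 92.6], [253.5, 99.0], [266.5, 99.0]]
[[240 241 240 240 241 240 241 240 243]
 [240 241 241 241 241 240 240 242 242]
 [240 241 241 240 240 241 240 242 246]
 [241 241 242 241 241 241 242 246 254]
 [247 248 245 244 244 242 245 220 247]
 [219 222 232 237 243 251 252 103 146]
 [ 96  93 138 171 199 228 229 110 105]
 [110 113 105 101  97  99 100 101 114]
 [110 109 112 111 111 113 111 114 112]
 [117 122 116 116 113 116 113 110 112]
 [ 95  97  99 105 108 108 117 117 117]
 [ 65  62  69  79  79  76 102  95  95]
 [ 67  69  73  63  66  64  78  66  66]
 [ 72  68  80  68  70  75  83  78  77]
 [ 71  68  75  71  75  78  84  75  72]
 [ 70  69  81  67  72  74  84  77  74]
 [ 71  70  78  64  74  74  85  79  75]
 [ 71  67  75  68  70  72  84  79  74]
 [ 69  68  80  70  77  57  86  79  74]
 [ 70  71  70  67  72  48  85  79  74]
 [ 67  70  73  64  76  50  86  78  74]
 [ 66  66  74  64  74  60  84  77  72]]
```

Slate_b's front edge is at caddy x = −85.5 and y = ±75 (z = 40), exactly as planned. What looked like a longer slate was slate_a showing behind it. I'll push slate_b back to about −56 with the held slate's edge, which makes finger room for slate_c.

Emit:
drive_tool(
  series=[
    {"translation": [0,-0.015,0.025],"delta_rot": [0,0,0],"fingers": -1},
    {"translation": [0,-0.03,0.0515],"delta_rot": [0,0,0],"fingers": -1},
    {"translation": [0,-0.022,0.0563],"delta_rot": [0,0,0],"fingers": -1},
    {"translation": [0,-0.0137,0.061],"delta_rot": [0,0,0],"fingers": -1},
    {"translation": [0,-0.0079,0.0643],"delta_rot": [0,0,0],"fingers": -1},
    {"translation": [0,-0.004,0.0665],"delta_rot": [0,0,0],"fingers": -1},
    {"translation": [0,-0.0001,0.0687],"delta_rot": [0,0,0],"fingers": -1},
    {"translation": [0,0.0038,0.071],"delta_rot": [0,0,0],"fingers": -1},
    {"translation": [0,0.0077,0.0732],"delta_rot": [0,0,0],"fingers": -1},
    {"translation": [0,0.0116,0.0755],"delta_rot": [0,0,0],"fingers": -1},
    {"translation": [0,0.0155,0.0777],"delta_rot": [0,0,0],"fingers": -1},
    {"translation": [0,0.0194,0.08],"delta_rot": [0,0,0],"fingers": -1},
    {"translation": [0,0.0208,0.0808],"delta_rot": [0,0,0],"fingers": -1},
    {"translation": [0,0.0208,0.0808],"delta_rot": [0,0,0],"fingers": -1},
  ],
)

```text
t: 21.12
tool_pos: [512.1, -144.2, 110.3]
tool_rot: [[-0.047, 0.865, 0.499], [0.999, 0.04, 0.024], [0.0, 0.5, -0.866]]
contact_force: [-0.6, -0.4, -3.5]
grip_width: 0.104
grip_force: 40.0
```

```bash
python3 - <<'E'
from h import *
s=telemetry.get_state();print(np.round(s["qpos"],3))
plan(np.array(s["tool_pos"])+[-25,-1,40],toolR(CY,60))
R0=np.array(s["tool_rot"]);p0=np.array(s["tool_pos"])
print((CR.T@(p0+R0@[0,5,89.3]-CO)).round(1))
p,R=tcp_for([15,0,110],25,off=(-.2,-5,89.3));plan(p,R);print(p)
E
```

```text
[-0.453 -0.446  2.199  0.301  0.942 -0.622]
now [ 512.1 -144.2  110.3] trans [ 0.0002 -0.0017 -0.0472] rot [-0.0001 -0.0002 -0.0007] deg [-0.01 -0.01 -0.04]
[-56.    0.8  35.4]
now [ 512.1 -144.2  110.3] trans [-0.0005  0.0566 -0.0158] rot [-5.835e-01  1.000e-04 -7.000e-04] deg [-35.01   0.    -0.04]
[ 553.24123303 -142.80656485  152.27134971]
```

Emit:
drive_tool(
  series=[
    {"translation": [0,-0.001,-0.025],"delta_rot": [0,0,0],"fingers": -1},
    {"translation": [0,-0.002,-0.06],"delta_rot": [-0.03,0,0],"fingers": -1},
    {"translation": [0,0.01,-0.06],"delta_rot": [-0.15,0,0],"fingers": -1},
    {"translation": [0,0.03,-0.045],"delta_rot": [-0.29,0,0],"fingers": -1},
    {"translation": [0,0.045,-0.03],"delta_rot": [-0.44,0,0],"fingers": -1},
    {"translation": [-0.0005,0.0566,-0.0158],"delta_rot": [-0.5835,0,0],"fingers": -1},
    {"translation": [-0.0005,0.0566,-0.0158],"delta_rot": [-0.5835,0,0],"fingers": -1},
    {"translation": [-0.0005,0.0566,-0.0158],"delta_rot": [-0.5835,0,0],"fingers": -1},
  ],
)

```text
t: 22.12
tool_pos: [552.8, -142.9, 151.3]
tool_rot: [[-0.046, 0.424, 0.905], [0.999, 0.018, 0.042], [0.001, 0.906, -0.424]]
contact_force: [-1.4, 0.4, -2.7]
grip_width: 0.103
grip_force: 40.0
```

```bash
python3 - <<'E'
from h import *
for z in (80,55,43):
  p,R=tcp_for([15,0,z],25,off=(-.2,-5,89.3));plan(p,R)
cd=optics.calibration("side");im=optics.capture("side")
s=telemetry.get_state();R0=np.array(s["tool_rot"]);p0=np.array(s["tool_pos"])
# check lateral: side-camera predicted corners of held slate
for x in(-75.2,74.8):print(proj(cd,p0+R0@[x,5,89.3]).round(1),proj(cd,p0+R0@[x,5,-10.7]).round(1))
cv2.imwrite("pics/s10.png",im)
E
```

```text
now [ 552.8 -142.9  151.3] trans [-0.     -0.0261  0.0127] rot [-0.0014  0.0005 -0.0015] deg [-0.08  0.03 -0.09]
now [ 552.8 -142.9  151.3] trans [-0.     -0.0487  0.0233] rot [-0.0014  0.0005 -0.0015] deg [-0.08  0.03 -0.09]
now [ 552.8 -142.9  151.3] trans [-0.0001 -0.0596  0.0284] rot [-0.0014  0.0005 -0.0015] deg [-0.08  0.03 -0.09]
[[247.4 126. ]] [[280.3 118.2]]
[[230.9 159.2]] [[266.9 152. ]]
```

Emit:
drive_tool(
  series=[
    {"translation": [0,-0.02,0.009],"delta_rot": [0,0,0],"fingers": -1},
    {"translation": [0,-0.04,0.019],"delta_rot": [0,0,0],"fingers": -1},
    {"translation": [0,-0.05,0.024],"delta_rot": [0,0,0],"fingers": -1},
    {"translation": [0,-0.056,0.0267],"delta_rot": [0,0,0],"fingers": -1},
    {"translation": [0,-0.0585,0.0278],"delta_rot": [0,0,0],"fingers": -1},
    {"translation": [0,-0.0596,0.0284],"delta_rot": [0,0,0],"fingers": -1},
    {"translation": [0,-0.0596,0.0284],"delta_rot": [0,0,0],"fingers": -1},
  ],
)

```text
t: 23.05
tool_pos: [553.8, -142.9, 86.8]
tool_rot: [[-0.047, 0.422, 0.906], [0.999, 0.02, 0.042], [0.0, 0.907, -0.422]]
contact_force: [-0.2, -0.1, -4.1]
grip_width: 0.102
grip_force: 40.0
```

Emit:
drive_tool(
  series=[
    {"translation": [0,-0.0009,0.0004],"delta_rot": [0,0,0],"fingers": -1},
    {"translation": [0,-0.0018,0.0008],"delta_rot": [0,0,0],"fingers": -1},
    {"translation": [0,-0.0024,0.0011],"delta_rot": [0,0,0],"fingers": -1},
    {"translation": [0,-0.0024,0.0011],"delta_rot": [0,0,0],"fingers": -1},
  ],
)

```text
t: 23.55
tool_pos: [553.6, -142.8, 83.6]
tool_rot: [[-0.047, 0.422, 0.905], [0.999, 0.019, 0.042], [0.0, 0.906, -0.423]]
contact_force: [-0.2, 0.8, -3.4]
grip_width: 0.1
grip_force: 40.0
```

Emit:
drive_tool(
  series=[
    {"translation": [0,-0.0006,0.0003],"delta_rot": [0,0,0],"fingers": -1},
    {"translation": [0,-0.0013,0.0006],"delta_rot": [0,0,0],"fingers": -1},
    {"translation": [0,-0.0019,0.0009],"delta_rot": [0,0,0],"fingers": -1},
    {"translation": [0,-0.0019,0.0009],"delta_rot": [0,0,0],"fingers": -1},
  ],
)

```text
t: 24.05
tool_pos: [553.9, -142.9, 82.1]
tool_rot: [[-0.047, 0.422, 0.906], [0.999, 0.019, 0.042], [0.0, 0.907, -0.422]]
contact_force: [-2.3, 0.5, 1.6]
grip_width: 0.101
grip_force: 40.0
```

Contact. I'll repeat the same release.

Emit:
drive_tool(
  series=[
    {"translation": [0,0.0015,0],"delta_rot": [0,0,0],"fingers": -0.72},
    {"translation": [0,0.003,0],"delta_rot": [0,0,0],"fingers": -0.655},
    {"translation": [0,0.0045,0],"delta_rot": [0,0,0],"fingers": -0.59},
    {"translation": [0,0.006,0],"delta_rot": [0,0,0],"fingers": -0.525},
    {"translation": [0,0.008,0],"delta_rot": [0,0,0],"fingers": -0.44},
    {"translation": [0,0.01,0],"delta_rot": [0,0,0],"fingers": -0.355},
    {"translation": [0,0.012,0],"delta_rot": [0,0,0],"fingers": -0.27},
    {"translation": [0,0.012,0],"delta_rot": [0,0,0],"fingers": -0.16},
    {"translation": [0,0.012,0],"delta_rot": [0,0,0],"fingers": -0.05},
    {"translation": [0,0.012,0],"delta_rot": [0,0,0],"fingers": 0.06},
    {"translation": [0,0.012,0],"delta_rot": [0,0,0],"fingers": 0.17},
    {"translation": [0,0.012,0],"delta_rot": [0,0,0],"fingers": 0.28},
    {"translation": [0,0.012,0],"delta_rot": [0,0,0],"fingers": 0.39},
    {"translation": [0,0.012,0],"delta_rot": [0,0,0],"fingers": 0.5},
    {"translation": [0,0.012,0],"delta_rot": [0,0,0],"fingers": 0.61},
    {"translation": [0,0.012,0],"delta_rot": [0,0,0],"fingers": 0.72},
    {"translation": [0,0.012,0],"delta_rot": [0,0,0],"fingers": 0.8},
    {"translation": [0,0.012,0],"delta_rot": [0,0,0],"fingers": 0.8},
  ],
)

```text
t: 26.3
tool_pos: [558.7, -142.6, 92.5]
tool_rot: [[-0.047, 0.422, 0.905], [0.999, 0.019, 0.042], [0.0, 0.906, -0.423]]
contact_force: [1.0, 0.3, -1.6]
grip_width: 0.895
grip_force: 0.7
```

```bash
python3 chk.py
```

```text
[-0.556 -0.424  2.443  1.46   0.543 -1.724] [-0.09  0.65 -0.09] 0.6562327465508133
edge [-87.7  -1.   60.3]
tiplow [-70.6   0.2  33. ]
tip pad [-63.2   0.2  48.9]
body low [-161.5    0.3   36.9]
```

Emit:
drive_tool(
  series=[
    {"translation": [0,-0.003,0.0003],"delta_rot": [0.01,0,0],"fingers": 0.8},
    {"translation": [0,-0.006,0.0006],"delta_rot": [0.02,0,0],"fingers": 0.8},
    {"translation": [0,-0.009,0.0009],"delta_rot": [0.03,0,0],"fingers": 0.8},
    {"translation": [0,-0.012,0.0012],"delta_rot": [0.04,0,0],"fingers": 0.8},
    {"translation": [0,-0.015,0.0016],"delta_rot": [0.05,0,0],"fingers": 0.8},
    {"translation": [0,-0.018,0.002],"delta_rot": [0.06,0,0],"fingers": 0.8},
    {"translation": [0,-0.021,0.002],"delta_rot": [0.07,0,0],"fingers": 0.8},
    {"translation": [0,-0.021,0.002],"delta_rot": [0.07,0,0],"fingers": 0.8},
  ],
)

```text
t: 27.3
tool_pos: [551.7, -142.9, 72.6]
tool_rot: [[-0.047, 0.487, 0.872], [0.999, 0.022, 0.041], [0.0, 0.873, -0.488]]
contact_force: [-0.5, -0.7, 0.1]
grip_width: 0.901
grip_force: 0.0
```

```bash
python3 chk.py
```

```text
[-0.551 -0.414  2.439  1.327  0.531 -1.61 ] [-0.14  0.45 -0.06] 0.0
edge [-97.2  -1.   42.4]
tiplow [-82.1   0.2  14. ]
tip pad [-73.6   0.2  29.2]
body low [-172.3    0.3   24.7]
```

Emit:
drive_tool(
  series=[
    {"translation": [0,-0.005,-0.009],"delta_rot": [0.02,0,0],"fingers": 0.8},
    {"translation": [0,-0.01,-0.018],"delta_rot": [0.05,0,0],"fingers": 0.8},
    {"translation": [0,-0.014,-0.026],"delta_rot": [0.1,0,0],"fingers": 0.8},
    {"translation": [0,-0.01,-0.05],"delta_rot": [0.2,0,0],"fingers": 0.8},
    {"translation": [0,0.03,-0.09],"delta_rot": [0.35,0,0],"fingers": 0.8},
    {"translation": [0,0.075,-0.125],"delta_rot": [0.5,0,0],"fingers": 0.8},
    {"translation": [0,0.075,-0.125],"delta_rot": [0.65,0,0],"fingers": 0.8},
  ],
)

```text
t: 28.18
tool_pos: [480.0, -147.4, 205.9]
tool_rot: [[-0.045, 0.926, 0.374], [0.999, 0.043, 0.012], [-0.005, 0.374, -0.927]]
contact_force: [-0.4, -0.6, -1.5]
grip_width: 0.898
grip_force: 0.0
```

```bash
python3 - <<'E'
from h import *
s=telemetry.get_state();print(np.round(s["qpos"],3))
R=toolR(CY-90,90);plan(CO+CR@[-140,0,120],toolR(-45,88))
E
```

```text
[-0.449 -0.502  2.05   0.183  1.255 -0.522]
now [ 480.  -147.4  205.9] trans [ 0.0013 -0.0348  0.0786] rot [ 0.3156 -0.1612  0.78  ] deg [18.93 -9.67 46.8 ]
```

Emit:
drive_tool(
  series=[
    {"translation": [0,0,0],"delta_rot": [0.07,-0.035,0.16],"fingers": 1},
    {"translation": [0,-0.005,0.01],"delta_rot": [0.13,-0.065,0.32],"fingers": 1},
    {"translation": [0,-0.015,0.03],"delta_rot": [0.19,-0.1,0.48],"fingers": 1},
    {"translation": [0.001,-0.025,0.04],"delta_rot": [0.26,-0.13,0.64],"fingers": 1},
    {"translation": [0.001,-0.025,0.04],"delta_rot": [0.3156,-0.161,0.78],"fingers": 1},
    {"translation": [0.001,-0.025,0.04],"delta_rot": [0.3156,-0.161,0.78],"fingers": 1},
  ],
)

```text
t: 28.92
tool_pos: [471.3, -145.7, 152.3]
tool_rot: [[0.705, 0.709, 0.021], [0.709, -0.705, -0.019], [0.001, 0.028, -1.0]]
contact_force: [-0.2, 0.0, -0.6]
grip_width: 1.002
grip_force: 0.0
```

```bash
python3 - <<'E'
from h import *
s=telemetry.get_state();print(np.round(s["qpos"],3))
plan(CO+CR@[-140,0,120],toolR(CY-90,90));plan(CO+CR@[-140,0,36.5],toolR(CY-90,90))
E
```

```text
[-0.345 -0.274  1.94  -0.011  1.45   0.438]
now [ 471.3 -145.7  152.3] trans [0.0034 0.0039 0.0325] rot [ 0.0252 -0.0111  0.708 ] deg [ 1.51 -0.67 42.48]
now [ 471.3 -145.7  152.3] trans [0.0033 0.0015 0.1159] rot [ 0.0252 -0.0111  0.708 ] deg [ 1.51 -0.67 42.48]
```

Emit:
drive_tool(
  series=[
    {"translation": [0.001,0.001,0.01],"delta_rot": [0.006,-0.003,0.17],"fingers": 1},
    {"translation": [0.002,0.001,0.03],"delta_rot": [0.012,-0.006,0.34],"fingers": 1},
    {"translation": [0.003,0.001,0.06],"delta_rot": [0.018,-0.009,0.51],"fingers": 1},
    {"translation": [0.0033,0.0015,0.09],"delta_rot": [0.025,-0.011,0.68],"fingers": 1},
    {"translation": [0.0033,0.0015,0.11],"delta_rot": [0.025,-0.011,0.708],"fingers": 1},
    {"translation": [0.0033,0.0015,0.1159],"delta_rot": [0.025,-0.011,0.708],"fingers": 1},
    {"translation": [0.0033,0.0015,0.1159],"delta_rot": [0.025,-0.011,0.708],"fingers": 1},
  ],
)

```text
t: 29.8
tool_pos: [476.8, -146.7, 37.3]
tool_rot: [[0.999, 0.048, 0.002], [0.048, -0.999, -0.001], [0.002, 0.001, -1.0]]
contact_force: [-0.4, -0.6, 0.8]
grip_width: 0.997
grip_force: 0.0
```

```bash
python3 - <<'E'
from h import *
s=telemetry.get_state();print(np.round(s["qpos"],3))
for x in(-95,-57.5): plan(CO+CR@[x,0,36.5],toolR(CY-90,90))
c=optics.calibration("wrist");im=optics.capture("wrist");cv2.imwrite("pics/w11.png",im)
import pickle;pickle.dump(c,open("w11.pkl","wb"))
im2=optics.capture("side");cv2.imwrite("pics/s11.png",im2)
print([proj(optics.calibration("side"),CO+CR@[x,y,50])[0].round(1).tolist() for x in(-85,15) for y in(-75,75)])
E
```

```text
[-0.35  -0.149  2.03  -0.     1.259  1.173]
now [ 476.8 -146.7   37.3] trans [ 0.0454 -0.      0.0009] rot [ 0.0008 -0.0016  0.0012] deg [ 0.05 -0.1   0.07]
now [ 476.8 -146.7   37.3] trans [0.0829 0.     0.001 ] rot [ 0.0008 -0.0016  0.0012] deg [ 0.05 -0.1   0.07]
[[282.8, 152.1], [270.6, 187.2], [248.7, 146.1], [233.1, 180.1]]
```

Emit:
drive_tool(
  series=[
    {"translation": [0.02,0,0.001],"delta_rot": [0,0,0],"fingers": 1},
    {"translation": [0.04,0,0.001],"delta_rot": [0,0,0],"fingers": 1},
    {"translation": [0.044,0,0.001],"delta_rot": [0,0,0],"fingers": 1},
    {"translation": [0.048,0,0.001],"delta_rot": [0,0,0],"fingers": 1},
    {"translation": [0.052,0,0.001],"delta_rot": [0,0,0],"fingers": 1},
    {"translation": [0.056,0,0.001],"delta_rot": [0,0,0],"fingers": 1},
    {"translation": [0.06,0,0.001],"delta_rot": [0,0,0],"fingers": 1},
    {"translation": [0.064,0,0.001],"delta_rot": [0,0,0],"fingers": 1},
    {"translation": [0.068,0,0.001],"delta_rot": [0,0,0],"fingers": 1},
    {"translation": [0.072,0,0.001],"delta_rot": [0,0,0],"fingers": 1},
    {"translation": [0.076,0,0.001],"delta_rot": [0,0,0],"fingers": 1},
    {"translation": [0.076,0,0.001],"delta_rot": [0,0,0],"fingers": 1},
  ],
)

```text
t: 31.4
tool_pos: [552.7, -143.2, 36.0]
tool_rot: [[0.999, 0.046, 0.001], [0.046, -0.999, -0.001], [0.001, 0.001, -1.0]]
contact_force: [-0.8, -0.4, 0.7]
grip_width: 1.0
grip_force: 0.7
```

Emit:
drive_tool(
  series=[
    {"translation": [0.0015,0,0],"delta_rot": [0,0,0],"fingers": 1},
    {"translation": [0.003,0,0],"delta_rot": [0,0,0],"fingers": 1},
    {"translation": [0.0045,0,0],"delta_rot": [0,0,0],"fingers": 1},
    {"translation": [0.006,0,0],"delta_rot": [0,0,0],"fingers": 1},
    {"translation": [0.006,0,0],"delta_rot": [0,0,0],"fingers": 1},
  ],
)

```text
t: 32.02
tool_pos: [557.4, -143.0, 35.9]
tool_rot: [[0.999, 0.046, -0.002], [0.046, -0.999, -0.001], [-0.002, 0.0, -1.0]]
contact_force: [-14.5, -0.8, 10.7]
grip_width: 1.001
grip_force: 7.6
```

Emit:
drive_tool(
  series=[
    {"translation": [0.001,0,0],"delta_rot": [0,0,0],"fingers": 1},
    {"translation": [0.002,0,0],"delta_rot": [0,0,0],"fingers": 1},
    {"translation": [0.002,0,0],"delta_rot": [0,0,0],"fingers": 1},
  ],
)

```text
t: 32.4
tool_pos: [557.5, -143.1, 36.0]
tool_rot: [[0.999, 0.046, -0.007], [0.046, -0.999, -0.001], [-0.007, 0.0, -1.0]]
contact_force: [-36.8, 0.2, 22.6]
grip_width: 1.001
grip_force: 18.2
```

A firm stop, so the pile is home. I'll back off and inspect.

Emit:
drive_tool(
  series=[
    {"translation": [-0.003,0,0],"delta_rot": [0,0,0],"fingers": 1},
    {"translation": [-0.01,0,0],"delta_rot": [0,0,0],"fingers": 1},
    {"translation": [-0.05,0,-0.005],"delta_rot": [0,0,0],"fingers": 1},
    {"translation": [-0.09,0,-0.06],"delta_rot": [0,0,0],"fingers": 1},
    {"translation": [-0.09,0,-0.12],"delta_rot": [0,0,0],"fingers": 1},
    {"translation": [-0.09,0,-0.17],"delta_rot": [0,0,0],"fingers": 1},
  ],
)

```text
t: 33.15
tool_pos: [470.0, -146.9, 208.5]
tool_rot: [[0.999, 0.045, 0.003], [0.045, -0.999, -0.001], [0.003, 0.001, -1.0]]
contact_force: [0.4, -0.4, 0.8]
grip_width: 0.999
grip_force: 0.0
```

```bash
python3 - <<'E'
from h import *
im2=optics.capture("side");cv2.imwrite("pics/s12.png",im2);cd=optics.calibration("side")
im3=optics.capture("scene");cs=optics.calibration("scene");cv2.imwrite("pics/c12.png",im3)
for n,c in(("side",cd),("scene",cs)):
  print(n,[proj(c,CO+CR@[x,y,50])[0].round(1).tolist() for x in(-50,50) for y in(-75,75)])
m=np.vstack([np.hstack([cv2.resize(im2[130:205,205:305],(400,300),interpolation=cv2.INTER_CUBIC),cv2.resize(im3[130:205,215:315],(400,300),interpolation=cv2.INTER_CUBIC)]),
 np.hstack([cv2.resize(im2,(400,300),interpolation=cv2.INTER_AREA),cv2.resize(im3,(400,300),interpolation=cv2.INTER_AREA)])])
cv2.imwrite("pics/m12.png",m)
E
```

```text
side [[270.7, 150.0], [257.3, 184.7], [237.0, 144.1], [220.4, 177.6]]
scene [[279.3, 159.3], [253.0, 188.8], [253.8, 146.5], [226.7, 174.5]]
```

View pics/m12.png

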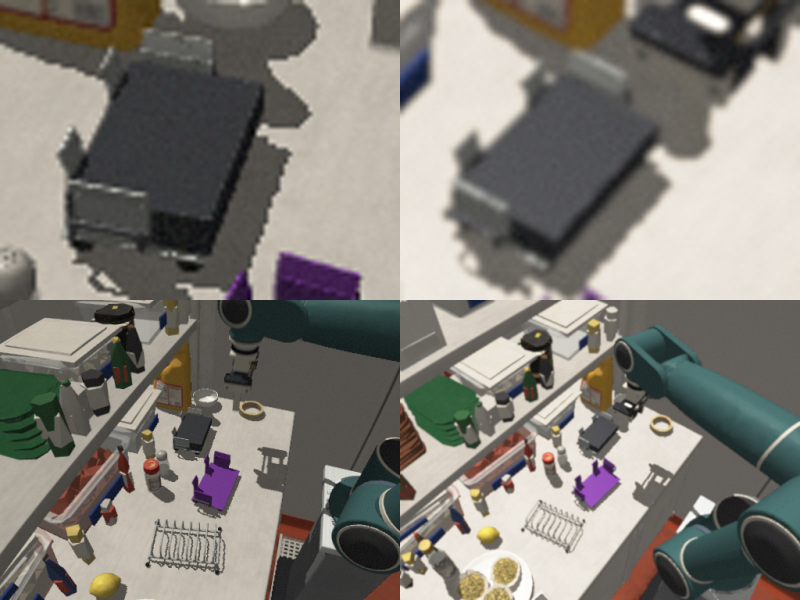

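The crop shows three flush slates against the back tabs. Their front corners at (265,85) and (213,220) in the left tile are within about 1 px of the predicted home position. The bystanders haven't moved and the robot is clear.

```bash
python3 -c "
from rig import robot
print(robot.close_job())"
```

```text
the job is handed in; nothing more can be done
None
```

The job is handed in at about 33 s of the 72 s allowed: all three slates lie stacked in the steel caddy, pushed to a firm stop against its back, with the bystanders where they were; no verdict came back, and the final pictures put the pile's front corners within about 1 px of home.

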